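Check cut frame tubes on a flip-stop length gauge and sort them

ROBOT

A 7-joint arm with a two-finger parallel gripper is mounted at the origin on the work surface. World frame = base frame: x ahead of the robot, y to its left, z up, the work surface at z = 0. Lengths are in m, angles in rad, forces in N, time in s.
With the tool pointing down it reaches from about 0.425 to 0.875 m from the base axis. Payload 4.7 kg.
Tool frame: the origin (TCP) lies midway between the tips of the shut fingers; the grasp point (between the pads) lies 19 mm behind it; z points along the fingers, y is the line along which they close (so a half turn about z gives the same grasp; the last joint's range is limited). The gripper opens to 87 mm and grips with 3 to 60 N. Pads are 19 mm wide; open, the fingers measure 117 mm over their backs; the gripper's body (75 mm by 190 mm) begins 51 mm behind the grasp point.
Start: joints at [-1.143, 0.321, -0.07, 1.45, 0.023, 1.371, -0.057], TCP at [0.261, 0.595, 0.192] pointing down, gripper open.
Joint ranges: [-2.86, 2.86], [-0.3, 2.09], [-1.38, 1.24], [0.06, 2.45], [-1.56, 4.7], [0.09, 2.05], [-2.69, 2.69]. Speed limits (rad/s): [2.57, 2.57, 3.14, 3.14, 3.14, 3.14, 3.14].

INTERFACE

Orientations are given as a rotation vector (axis times angle).
In Python, from bench import monitor, cams, workorder gives the robot as it stands.
- The arm moves only by the tool move_arm, never from a script. Its arguments are lists of equal length, an entry for each row: "slide": the shift along the tool's x, y, z in cm, a list of three; "roll": the turn about the tool's z in rad. In form: {"slide": [[dx, dy, dz], ...], "roll": [roll, ...]}. A call has 1 to 20 rows; each row is the pose to reach, as a shift and turn from the pose commanded when the call began, along the tool's axes at that moment; what a row does not reach only later rows make up. A row lasts 1/10 s, in which the tool goes at most 50 mm and 8.59 degrees, less where a joint would pass 70% of its speed; a pose out of reach is approached as far as the arm can. A call with a gripper value outside its range is refused whole. "gripper" is the finger opening in cm, from 0 to 8.7, set as the call begins (left out, the last holds). The fingers move at their own pace and stop on an object; "squeeze" is the grip in N (left out, the last holds). Time passes only in rows, so rows that repeat a pose let the fingers close. It gives the time, the measured TCP pose, the force, the opening and the grip force at its end, in the units of the state.
- monitor.get_state(): the state, without advancing time (a new reading comes with each control period).
- cams.get_image(name): name is "scene" or "top" or "wrist"; returns the picture (420x560x3 uint8, red, green, blue); there is no depth.
- cams.get_calibration(name): a dict with "mtx" (3x3 intrinsics, pixels), "R" (3x3) and "t" (3): a world point X has camera coordinates R X + t. Camera axes: x right, y down, z forward; pixel columns grow to the right and rows downward; lengths in m; the calibration is good to about 2 mm. A picture is of the moment at which its call begins: read the wrist's pose just before it. get_calibration takes no time and is no camera call; for the wrist camera it gives the pose at the moment of the call.
- workorder.close_job(): hands the job in; it is judged then, once.
The state is a dict: "time": time; "joint_positions": joint angles; "qd": joint speeds; "joint_torque": joint torques, N m; "position": TCP position; "tool_rot": TCP orientation; "ft_force": force on the tool from outside, world axes, zero at the start; "torque": the same for the moment, N m; "grip_width": opening from 0.0 (shut) to 1.0 (fully open); "grip_force": force on a finger pad.
Only numpy, scipy, OpenCV 4.12 (cv2) and the standard library are available. Lean on these libraries where they do the work, as an engineer would, in place of code of your own. Each camera call takes 0.05 s, during which the arm holds its last target. There are 200 camera calls.

TASK

Check the cut lengths of square tube on the length gauge one at a time, working along the mat from the tube nearest the robot to the farthest: lay each on the gauge bed against the fence and the end stop, let the flip stop down, then flip it up again before taking the tube out. Slide each tube that lets the stop come fully down onto a peg of the rack, one to a peg and well onto it; a tube that the stop comes to rest on is too long and goes flat in the grey tray. Leave the stop flipped up, and do not disturb the bottle or the beaker.

Things in the scene. Friction and masses are not known exactly. Their poses are not given: they have to be found in the camera images.
- gauge: Length gauge, fixed. Origin: underside of its bed, below the middle line of a gauged tube. Bed 120 mm (x) by 210 mm (y, from -125 to +85), top 12 mm up. A gauged tube lies along y with its side on the fence (centre at x = 0, z = 32 mm) and its end on the end stop (centre at y = -45 if 110 mm long, -41 if 118). Two hinge cheeks behind the fence: x 38 to 60, y 2 to 36, top 74 mm up.
- gauge_corner (a point): Inner corner where bed top, fence face and end stop meet: x = 20, y = -100, z = 12 mm in the gauge's frame. The fence is a steel strip along y, only 14 mm higher than the bed, its face looking to -x. The end stop is a block 32 mm higher than the bed (x -20 to 36), its face looking to +y.
- gauge_hinge (a point): Point on the flip stop's hinge axis, at x = 50, y = 19, z = 62 mm in the gauge's frame; the axis runs along the gauge's y.
- flip_stop (a joint): Flip stop's angle: 0 fully down (arm level, pointing from the hinge to the gauge's -x), 1.57 straight up, 2.6 lying back. Let go between about 1.65 and 2 it stays; above, it falls back to 2.6; below about 1.5 it falls down gently by its own weight (damped, under 2 rad/s). It comes to rest at about 0.8 on an over-long tube.
- stop_face (a point): On the flip stop's inner face, which stands across the tube's path when down: then at x = 0, y = 13, z = 32 mm in the gauge's frame (113 mm from the end stop). The stop is a steel arm 12 mm wide (gauge y 13 to 25) with a plate 38 mm wide hanging from it, down to 3 mm above the bed. Below about 1.9 rad the plate overhangs the bed; lying back it is clear. About 2 N lifts it.
- flip_handle (a point): Middle of the flip stop's handle: a black round bar 12 mm thick and 50 mm long, parallel to the gauge's y, sticking out of the arm on the +y side (gauge y = 25 to 75; this point at y = 50), 70 mm from the hinge axis. Stop down, it is 62 mm above the bench at gauge x = -20. It can be pinched from above and carried round the hinge.
- rack: Aluminium peg rack, fixed. Origin on the bench under its crossbar's middle. Crossbar 12 mm (x) by 300 mm (y), z 132 to 168. Three 12 mm pegs at y = -90, 0, 90 run to -x (roughly to the robot) from z = 148, rising 0.09 rad to a 16 mm ball end at x = -120, z = 158. A hung tube lies along the peg, its bore's top on it, its centre 11 mm below the peg's line. Posts at y = -140 and 140.
- peg_1 (a point): Point on the middle line of the peg at rack y = -90, 64 mm out from the rack's origin (about the middle of a tube that is fully on), 153 mm above the bench.
- peg_2 (a point): The same point of the middle peg (rack y = 0).
- peg_3 (a point): The same point of the peg at rack y = +90.
- tray: Grey open tray for over-long tubes, fixed: 120 mm (x) by 180 mm (y), 26 mm high, walls and floor about 4 mm. Origin at the centre of its underside; a tube fits along its y.
- mat: Black rubber mat, 340 by 180 mm, 3 mm thick, fixed, origin at the centre of its underside. The tubes lie on it side by side, about 105 mm apart.
- tube_1: Square aluminium tube, 40 by 40 mm, 110 mm long, 3 mm wall (34 mm square bore), about 0.13 kg. Origin at its centre; its axis is x. The one nearest the robot on the mat. May be absent.
- tube_2: As tube_1, but 118 mm long: over-long. In the middle of the row on the mat. May be absent.
- tube_3: As tube_1, 110 mm long. The farthest from the robot on the mat. May be absent.
- wash_bottle: Bystander: white bottle, 72 mm thick, 150 mm high, origin at its foot.
- beaker: Bystander: glass beaker, 72 mm across, 80 mm high, origin at its foot.
Things that resemble listed ones, but are neither listed nor needed, are in the scene too. What is shaped like the tube_2 but purple, turquoise or yellow is not meant.

How it is judged:
On the way, in this order (a step that is already met when the one before it is completed fails the run):
1. the tube nearest the robot (tube_1) lies on the gauge bed against fence and end stop, and the flip stop has been let down: fully down beyond the tube's end (x of tube_1 in the frame of gauge between -0.006 and 0.004 m and y of tube_1 in the frame of gauge between -0.048 and -0.04 m and z of tube_1 in the frame of gauge between 0.026 and 0.038 m and angle between the x axis of tube_1 and the y axis of gauge, either way round below 0.1 rad and y of stop_face in the frame of tube_1 between -0.01 and 0.01 m and z of stop_face in the frame of tube_1 between -0.01 and 0.01 m), for 0.3 s.
2. the flip stop has been flipped up again while that tube is still in the gauge (x of tube_1 in the frame of gauge between -0.018 and 0.016 m and y of tube_1 in the frame of gauge between -0.06 and -0.028 m and z of tube_1 in the frame of gauge between 0.026 and 0.05 m and angle between the x axis of tube_1 and the y axis of gauge, either way round below 0.172 rad and distance between stop_face and tube_1 above 0.095 m), for 0.1 s.
3. the middle tube (tube_2) lies on the gauge bed against fence and end stop, and the flip stop has been let down: it rests on top of this over-long tube (x of tube_2 in the frame of gauge between -0.006 and 0.004 m and y of tube_2 in the frame of gauge between -0.044 and -0.036 m and z of tube_2 in the frame of gauge between 0.026 and 0.038 m and angle between the x axis of tube_2 and the y axis of gauge, either way round below 0.1 rad and distance between stop_face and tube_2 between 0.06 and 0.078 m), for 0.3 s.
4. the flip stop has been flipped up again while that tube is still in the gauge (x of tube_2 in the frame of gauge between -0.018 and 0.016 m and y of tube_2 in the frame of gauge between -0.056 and -0.024 m and z of tube_2 in the frame of gauge between 0.026 and 0.05 m and angle between the x axis of tube_2 and the y axis of gauge, either way round below 0.172 rad and distance between stop_face and tube_2 above 0.093 m), for 0.1 s.
5. the farthest tube (tube_3) lies on the gauge bed against fence and end stop, and the flip stop has been let down: fully down beyond the tube's end (x of tube_3 in the frame of gauge between -0.006 and 0.004 m and y of tube_3 in the frame of gauge between -0.048 and -0.04 m and z of tube_3 in the frame of gauge between 0.026 and 0.038 m and angle between the x axis of tube_3 and the y axis of gauge, either way round below 0.1 rad and y of stop_face in the frame of tube_3 between -0.01 and 0.01 m and z of stop_face in the frame of tube_3 between -0.01 and 0.01 m), for 0.3 s.
6. the flip stop has been flipped up again while that tube is still in the gauge (x of tube_3 in the frame of gauge between -0.018 and 0.016 m and y of tube_3 in the frame of gauge between -0.06 and -0.028 m and z of tube_3 in the frame of gauge between 0.026 and 0.05 m and angle between the x axis of tube_3 and the y axis of gauge, either way round below 0.172 rad and distance between stop_face and tube_3 above 0.095 m), for 0.1 s.
At the end, for the whole second after the job is handed in: Every 110 mm tube hangs on a peg of the rack (its centre within 40 mm of that peg's site seen from above, its axis within 0.45 rad of the peg's direction, below the peg's line), the 118 mm tube lies flat in the tray, the flip stop is up (over 1.5 rad), all at rest (value of joint flip_stop above 1.5 rad and ((horizontal distance between tube_1 and peg_1 below 0.04 m and angle between the x axis of tube_1 and the x axis of rack, either way round below 0.45 rad and z of tube_1 in the frame of rack between 0.112 and 0.153 m) or (horizontal distance between tube_1 and peg_2 below 0.04 m and angle between the x axis of tube_1 and the x axis of rack, either way round below 0.45 rad and z of tube_1 in the frame of rack between 0.112 and 0.153 m) or (horizontal distance between tube_1 and peg_3 below 0.04 m and angle between the x axis of tube_1 and the x axis of rack, either way round below 0.45 rad and z of tube_1 in the frame of rack between 0.112 and 0.153 m)) and ((horizontal distance between tube_3 and peg_1 below 0.04 m and angle between the x axis of tube_3 and the x axis of rack, either way round below 0.45 rad and z of tube_3 in the frame of rack between 0.112 and 0.153 m) or (horizontal distance between tube_3 and peg_2 below 0.04 m and angle between the x axis of tube_3 and the x axis of rack, either way round below 0.45 rad and z of tube_3 in the frame of rack between 0.112 and 0.153 m) or (horizontal distance between tube_3 and peg_3 below 0.04 m and angle between the x axis of tube_3 and the x axis of rack, either way round below 0.45 rad and z of tube_3 in the frame of rack between 0.112 and 0.153 m)) and x of tube_2 in the frame of tray between -0.045 and 0.045 m and y of tube_2 in the frame of tray between -0.045 and 0.045 m and z of tube_2 in the frame of tray below 0.034 m and angle between tube_2's own x axis and vertical between 1.4 and 1.75 rad and linear speed of each of tube_1, tube_2, tube_3 below 0.02 m/s); the robot touches nothing.
It fails at once if the wash bottle or the beaker is pushed more than 50 mm (distance of any of wash_bottle, beaker from where it was at the start of the episode above 0.05 m).
It fails at once if the wash bottle or the beaker is knocked over (angle between any of wash_bottle, beaker's own z axis and vertical above 0.6 rad).
Of tube_1, tube_2, tube_3 only 2 to 3 are there at a start; the rules pass over those that are not, and their reading is None.
At some moment in a run one of tube_1, tube_2, tube_3 may be knocked a few centimetres aside while the robot is not near it.
It also fails if it takes over 210 s, if anything falls off the work surface, if the arm or the gripper's body presses on something with over 40 N, if the wrist force passes 120 N, or if a joint passes its speed limit or range.

## Working session

There is one attempt and no reset: what is moved stays moved. The work goes in short steps, Python scripts to look and compute and a tool call to move; the robot and the scene stay as the last step left them, time stands still between calls to the robot, and variables do not carry over. Pictures are saved under pics/ and viewed, at most 14 in all, crops included, and the job is handed in when it is done.

Besides the shell and the picture viewer there is one more tool, called after ">>>" by a JSON object that holds its "api" and its "payload". move_arm: Moves the arm, as the interface text tells. Its arguments: {"type":"object","properties":{"slide":{"type":"array","items":{"type":"array","items":{"type":"number"}}},"roll":{"type":"array","items":{"type":"number"}},"gripper":{"type":"number"},"squeeze":{"type":"number"}},"required":["slide","roll"]}

```bash
ls; mkdir -p pics
cat > h.py <<'E'
import numpy as np,cv2
from bench import monitor,cams,workorder
from scipy.spatial.transform import Rotation as Ro
def save(n,f):
    c=cams.get_calibration(n); im=cams.get_image(n); cv2.imwrite('pics/'+f,im[:,:,::-1]); return im,c
def ray(c,px,z):
    K,R,t=map(np.array,(c['mtx'],c['R'],c['t'])); d=R.T@np.linalg.inv(K)@np.array([px[0],px[1],1.]); o=-R.T@t
    return o+d*(z-o[2])/d[2]
def proj(c,X):
    p=np.array(c['mtx'])@(np.array(c['R'])@np.array(X,float)+np.array(c['t'])); return p[:2]/p[2]
E
python3 - <<'E'
from h import *
s=monitor.get_state(); print(s)
for n in('scene','top'):
    im,c=save(n,n+'0.png'); print(n,c)
    cv2.imwrite('pics/%s0b.png'%n,cv2.resize(im[:,:,::-1],(800,600),interpolation=cv2.INTER_CUBIC))
E
```

```text
pics
{'time': 0.0, 'joint_positions': array([-1.14293284,  0.3218462 , -0.07007937,  1.45169941,  0.02260784,
        1.37076205, -0.05693625]), 'qd': array([-1.05529684e-03, -3.65965790e-04,  5.96679119e-05,  2.04758277e-04,
       -2.75718890e-05,  2.17475388e-03,  1.63688548e-03]), 'joint_torque': array([ 1.72195028e-04, -4.91299224e+01, -4.04132176e-01, -3.12523448e+01,
       -6.39791088e-02,  4.38865414e-02,  1.67108765e-04]), 'position': array([0.26114588, 0.59456521, 0.19133419]), 'tool_rot': array([-6.45265116e-01, -3.07431313e+00,  2.99360542e-03]), 'ft_force': array([-0.12333559, -1.38301756, -0.18782608]), 'torque': array([ 0.02458056, -0.01697807, -0.01106275]), 'grip_force': 0.0, 'grip_width': 0.998019144748474}
scene {'mtx': array([[415.57945286,   0.        , 279.83441447],
       [  0.        , 415.57945286, 209.0523354 ],
       [  0.        ,   0.        ,   1.        ]]), 'R': array([[ 0.58350005,  0.81208365, -0.00691605],
       [ 0.51011076, -0.37312574, -0.77496077],
       [-0.63191353,  0.4486617 , -0.6319715 ]]), 't': array([-0.17151113, -0.1997812 ,  1.84886523])}
top {'mtx': array([[401.01961791,   0.        , 276.94056394],
       [  0.        , 401.01961791, 209.04717281],
       [  0.        ,   0.        ,   1.        ]]), 'R': array([[-0.01821672, -0.99982751,  0.00361932],
       [-0.99067895,  0.01756105, -0.13508082],
       [ 0.13499396, -0.00604631, -0.99082797]]), 't': array([-0.10532248,  0.51244043,  1.5072324 ])}
```

View pics/scene0b.png

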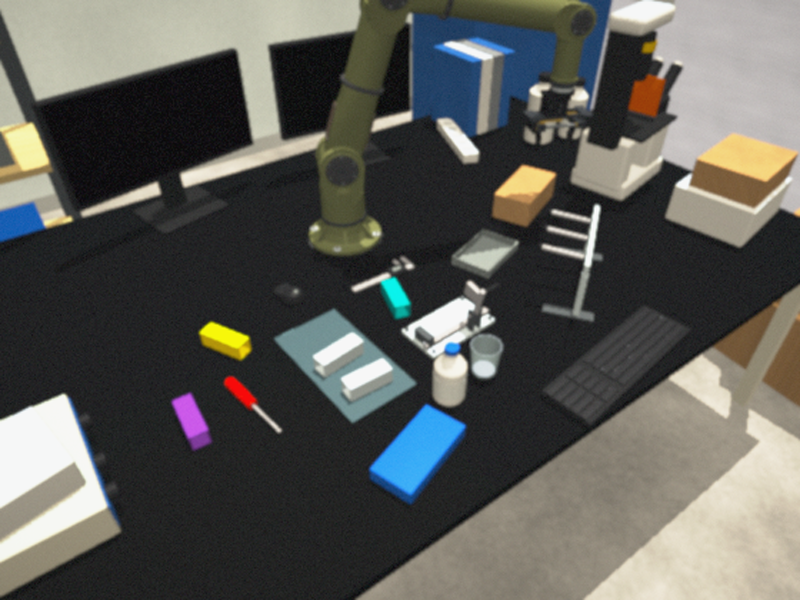

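View pics/top0b.png

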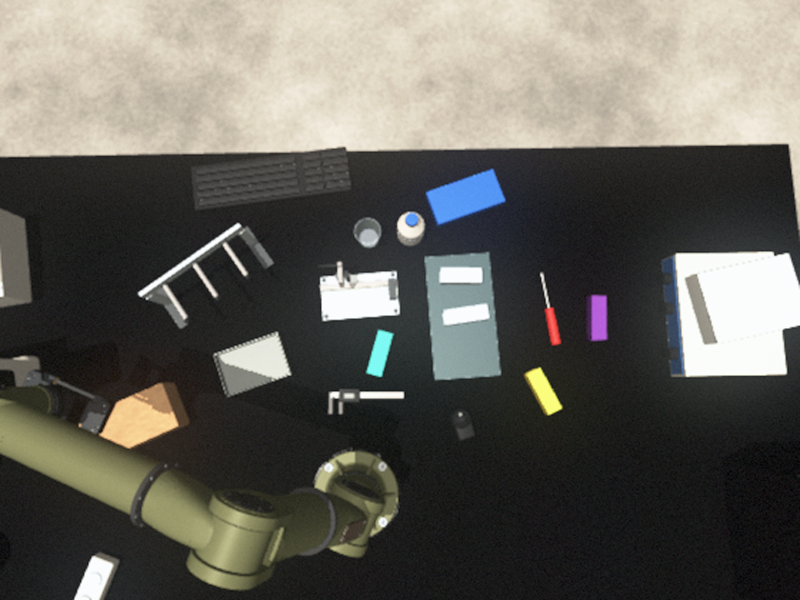

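The scene shows two white tubes on the mat, middle (top image, enlarged: 466,315) and far (461,275). The nearest is absent. The gauge is at (360,295) with its stop near (341,270), the tray at (252,363), the rack at (205,262), the bottle at (410,228) and the beaker at (367,233).

Run:
```python
from h import *
c=cams.get_calibration('top')
P={'bedTL':(320,279,.012),'bedTR':(397,271,.012),'bedBR':(399,312,.012),'bedBL':(322,320,.012),
'tube2':(466,315,.043),'tube3':(461,275,.043),
'trayTL':(214,353,.026),'trayTR':(281,333,.026),'trayBR':(291,372,.026),'trayBL':(226,396,.026),
'mTL':(425,257,.003),'mTR':(490,252,.003),'mBR':(500,376,.003),'mBL':(434,380,.003),
'rackL':(140,294,.168),'rackR':(240,226,.168),'pegtipL':(185,323,.158),'tipM':(214,296,.158),'tipR':(245,274,.158),'bottle':(412,218,.15),'beaker':(367,233,.04)}
for k,(u,v,z) in P.items(): print(k,ray(c,(u*.7,v*.7),z).round(3))
w=cams.get_calibration('wrist'); R=np.array(w['R']);print(w['mtx'],(-R.T@w['t']).round(3),R.round(2))
s=monitor.get_state();print(Ro.from_rotvec(s['tool_rot']).as_matrix().round(3))
```

```text
bedTL [0.572 0.092 0.012]
bedTR [ 0.59  -0.12   0.012]
bedBR [ 0.477 -0.123  0.012]
bedBL [0.459 0.086 0.012]
tube2 [ 0.462 -0.301  0.043]
tube3 [ 0.571 -0.292  0.043]
trayTL [0.374 0.373 0.026]
trayTR [0.424 0.195 0.026]
trayBR [0.32  0.167 0.026]
trayBL [0.26  0.339 0.026]
mTL [ 0.63  -0.198  0.003]
mTR [ 0.641 -0.379  0.003]
mBR [ 0.299 -0.393  0.003]
mBL [ 0.292 -0.214  0.003]
rackL [0.515 0.514 0.168]
rackR [0.682 0.272 0.168]
pegtipL [0.442 0.405 0.158]
tipM [0.508 0.335 0.158]
tipR [0.562 0.26  0.158]
bottle [ 0.701 -0.159  0.15 ]
beaker [ 0.692 -0.04   0.04 ]
[[307.57094228   0.         283.29200813]
 [  0.         307.57094228 214.51640599]
 [  0.           0.           1.        ]] [0.194 0.625 0.384] [[ 0.4   0.92 -0.  ]
 [ 0.88 -0.39  0.27]
 [ 0.25 -0.11 -0.96]]
[[-0.916  0.402 -0.001]
 [ 0.402  0.916 -0.002]
 [-0.    -0.002 -1.   ]]
```

```bash
cat >> h.py <<'E'
def goto(x,y,z,yawdeg,pr=True):
    s=monitor.get_state(); M=Ro.from_rotvec(s['tool_rot']).as_matrix()
    d=M.T@(np.array([x,y,z])-s['position'])*100
    yaw=np.arctan2(M[1,0],M[0,0]); r=-(np.radians(yawdeg)-yaw); r=(r+np.pi)%(2*np.pi)-np.pi
    print('slide',d.round(2),'roll',round(r,3),'now',s['position'].round(4),'yaw',round(np.degrees(yaw),1),'q7',s['joint_positions'][6].round(2),'F',s['ft_force'].round(1),'t',round(s['time'],1))
E
python3 -c "
from h import *
goto(.5,-.1,.28,95)"
```

```text
slide [-49.8  -54.02  -8.76] roll 1.07 now [0.2612 0.5946 0.1915] yaw 156.3 q7 -0.06 F [-0.4  0.1 -0.2] t 0.1
```

>>> {"api": "move_arm", "payload": {"slide": [[0,0,-4],[0,0,-8.8],[-49.8,-54,-8.8],[-49.8,-54,-8.8],[-49.8,-54,-8.8],[-49.8,-54,-8.8],[-49.8,-54,-8.8],[-49.8,-54,-8.8],[-49.8,-54,-8.8],[-49.8,-54,-8.8],[-49.8,-54,-8.8],[-49.8,-54,-8.8],[-49.8,-54,-8.8],[-49.8,-54,-8.8],[-49.8,-54,-8.8],[-49.8,-54,-8.8],[-49.8,-54,-8.8],[-49.8,-54,-8.8],[-49.8,-54,-8.8],[-49.8,-54,-8.8]], "roll": [0,0,1.07,1.07,1.07,1.07,1.07,1.07,1.07,1.07,1.07,1.07,1.07,1.07,1.07,1.07,1.07,1.07,1.07,1.07]}}

```text
time: 2.1
position: [0.5, -0.0978, 0.2801]
tool_rot: [-2.119, -2.317, -0.0]
ft_force: [-0.1, 0.4, 0.6]
grip_width: 1.007
grip_force: 0.0
```

Run:
```python
from h import *
goto(.5,-.1,.28,95)
im,c=save('wrist','w1.png'); cv2.imwrite('pics/w1b.png',cv2.resize(im[:,:,::-1],(800,600),interpolation=cv2.INTER_CUBIC))
import pickle; pickle.dump(c,open('w1.pkl','wb'))
```

```text
slide [-0.21 -0.02  0.01] roll 0.002 now [ 0.5    -0.0978  0.2801] yaw 95.1 q7 0.22 F [-0.1  0.4  0.6] t 2.1
```

View pics/w1b.png

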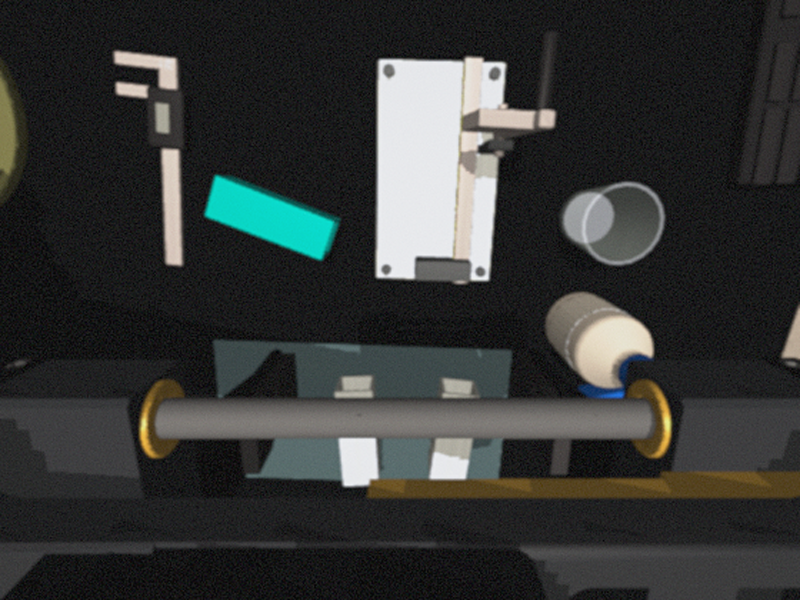

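The wrist picture shows the gauge with bed corners at (377,59), (505,63), (376,277) and (490,280). The stop is upright, with its handle from (545,125) to (550,35). The end stop is at (415–470,258–280), and the tubes are half hidden by the gripper.

Run:
```python
from h import *
import pickle; from scipy.optimize import least_squares
c=pickle.load(open('w1.pkl','rb'))
obs=[((-60,85,12),(377,59)),((60,85,12),(506,63)),((-60,-125,12),(376,277)),((60,-125,12),(490,280)),((-20,-100,44),(415,258)),((36,-100,44),(470,258))]
def f(p):
    R=Ro.from_euler('z',p[2]).as_matrix(); return np.concatenate([proj(c,R@np.array(X)/1000+[p[0],p[1],0])/.7-u for X,u in obs])
for sel in (1,):
    s=least_squares(f,[.523,.004,.085],loss='soft_l1'); print(s.x,s.fun.reshape(-1,2).round(1))
p=s.x; R=Ro.from_euler('z',p[2]).as_matrix()
for th in np.arange(1.5,2.7,.1):
    print(round(th,1),[(proj(c,R@np.array([50-70*np.cos(th),y,62+70*np.sin(th)])/1000+[p[0],p[1],0])/.7).round(0) for y in(25,75)])
goto(.5,-.43,.28,95)
```

```text
[0.52341589 0.00537432 0.06392337] [[ 0.8 -0.8]
 [-0.9 -1.3]
 [ 0.1  0. ]
 [-1.9 -0.2]
 [-0.1  1.8]
 [ 1.7  3.2]]
1.5 [array([514., 110.]), array([520.,  31.])]
1.6 [array([523., 110.]), array([531.,  31.])]
1.7 [array([533., 110.]), array([540.,  31.])]
1.8 [array([542., 111.]), array([550.,  32.])]
1.9 [array([550., 111.]), array([559.,  34.])]
2.0 [array([558., 112.]), array([567.,  35.])]
2.1 [array([565., 113.]), array([574.,  37.])]
2.2 [array([571., 114.]), array([580.,  39.])]
2.3 [array([576., 115.]), array([585.,  41.])]
2.4 [array([580., 116.]), array([589.,  43.])]
2.5 [array([583., 118.]), array([592.,  45.])]
2.6 [array([585., 119.]), array([594.,  48.])]
2.7 [array([586., 120.]), array([595.,  50.])]
slide [-3.31e+01 -2.98e+00 -1.00e-02] roll 0.003 now [ 0.5    -0.0977  0.2802] yaw 95.1 q7 0.22 F [ 0.5  0.3 -0.3] t 2.1
```

>>> {"api": "move_arm", "payload": {"slide": [[-33,-3,0],[-33,-3,0],[-33,-3,0],[-33,-3,0],[-33,-3,0],[-33,-3,0],[-33,-3,0],[-33,-3,0],[-33,-3,0],[-33,-3,0]], "roll": [0,0,0,0,0,0,0,0,0,0]}}

```text
time: 3.15
position: [0.5005, -0.4285, 0.2803]
tool_rot: [-2.118, -2.319, -0.003]
ft_force: [0.3, 0.6, -0.2]
grip_width: 0.997
grip_force: 0.0
```

```bash
cat >> h.py <<'E'
def tubes(im,c,z,thr=120,ymax=300):
    h=cv2.cvtColor(im,cv2.COLOR_RGB2HSV); m=((h[:,:,2]>thr)&(h[:,:,1]<50)).astype('uint8'); m[ymax:]=0
    for k in cv2.findContours(m,0,1)[0]:
        a=cv2.contourArea(k)
        if a<800: continue
        (r)=cv2.boxPoints(cv2.minAreaRect(k)); P=np.array([ray(c,q,z) for q in r]); L=[np.linalg.norm(P[i]-P[i-1]) for i in range(4)]
        i=int(np.argmax(L)); d=P[i]-P[i-1]
        print('area',a,'px',r.mean(0).round(0),'ctr',P.mean(0).round(4),'LxW',round(max(L),4),round(min(L),4),'ang',round(np.degrees(np.arctan2(d[1],d[0]))%180,1))
E
python3 - <<'E'
from h import *
im,c=save('wrist','w2.png'); cv2.imwrite('pics/w2b.png',cv2.resize(im[:,:,::-1],(800,600),interpolation=cv2.INTER_CUBIC))
for th in (120,160,190): tubes(im,c,.043,th)
goto(.5,-.43,.28,95)
E
```

```text
area 5640.5 px [284. 290.] ctr [ 0.5164 -0.5957  0.043 ] LxW 0.5491 0.0334 ang 5.1
area 32926.0 px [267.  79.] ctr [ 0.4679 -0.2997  0.043 ] LxW 0.3457 0.1673 ang 3.0
area 2200.0 px [383. 291.] ctr [ 0.6713 -0.5844  0.043 ] LxW 0.2267 0.0279 ang 5.1
area 1456.0 px [158. 118.] ctr [ 0.3271 -0.358   0.043 ] LxW 0.1048 0.0479 ang 125.3
area 22566.0 px [282.  79.] ctr [ 0.4879 -0.2984  0.043 ] LxW 0.2994 0.1649 ang 2.5
area 1703.5 px [383. 292.] ctr [ 0.6716 -0.5861  0.043 ] LxW 0.2235 0.0244 ang 5.1
area 1317.0 px [158. 118.] ctr [ 0.3269 -0.3583  0.043 ] LxW 0.1031 0.0465 ang 125.4
area 22293.0 px [283.  80.] ctr [ 0.4887 -0.2987  0.043 ] LxW 0.2979 0.1638 ang 2.7
slide [-0.16 -0.07  0.05] roll 0.004 now [ 0.5006 -0.4284  0.2805] yaw 95.2 q7 1.0 F [ 0.9  0.9 -0.3] t 3.2
```

View pics/w2b.png

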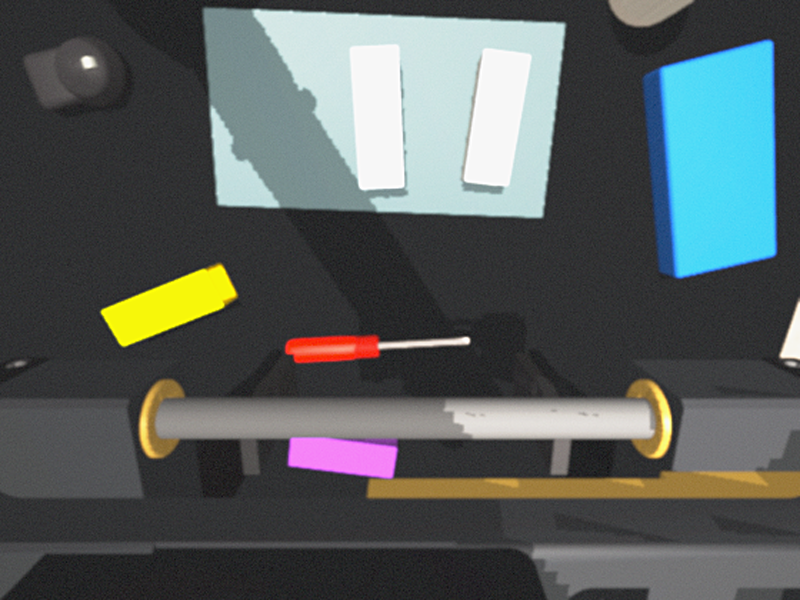

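The picture shows tube_2 with corners about (350,46), (399,45), (405,187), (360,189), and tube_3 with (483,50), (531,54), (508,186), (463,182).

Run:
```python
from h import *
c=cams.get_calibration('wrist'); im=cv2.imread('pics/w2.png')[:,:,::-1]
m=(im.min(2)>232).astype('uint8'); m[200:]=0
for k in cv2.findContours(m,0,1)[0]:
    if cv2.contourArea(k)<1500: continue
    r=cv2.boxPoints(cv2.minAreaRect(k)); P=np.array([ray(c,q,.043) for q in r]); print((r/.7).round(0).tolist(),P.mean(0).round(4))
for q in ([(350,46),(399,45),(405,187),(360,189)],[(483,50),(531,54),(508,186),(463,182)]):
    P=np.array([ray(c,(u*.7,v*.7),.043) for u,v in q]); d=(P[0]+P[1]-P[2]-P[3])/2
    print(P.mean(0).round(4),np.linalg.norm(d).round(4),np.linalg.norm(P[0]-P[1]).round(4),np.degrees(np.arctan2(d[1],d[0])).round(1),np.degrees(np.arctan2(*(P[1]-P[0])[1::-1])).round(1))
```

```text
[[462.0, 180.0], [483.0, 46.0], [531.0, 54.0], [510.0, 188.0]] [ 0.5722 -0.2916  0.043 ]
[[349.0, 46.0], [398.0, 44.0], [404.0, 187.0], [355.0, 189.0]] [ 0.4638 -0.3011  0.043 ]
[ 0.4657 -0.3012  0.043 ] 0.1202 0.0428 97.7 6.2
[ 0.572  -0.2923  0.043 ] 0.1122 0.0424 88.4 1.0
```

```bash
python3 -c "
from h import *
goto(.467,-.316,.12,97)
goto(.467,-.316,.022,97)"
```

```text
slide [11.47 -2.35 16.07] roll -0.031 now [ 0.5006 -0.4284  0.2805] yaw 95.2 q7 1.0 F [ 0.9  0.9 -0.3] t 3.2
slide [11.46 -2.36 25.87] roll -0.031 now [ 0.5006 -0.4284  0.2805] yaw 95.2 q7 1.0 F [ 0.9  0.9 -0.3] t 3.2
```

>>> {"api": "move_arm", "payload": {"slide": [[11.5,-2.35,4],[11.5,-2.35,8],[11.5,-2.35,12],[11.5,-2.35,16],[11.5,-2.35,19],[11.5,-2.35,22],[11.5,-2.35,24],[11.5,-2.35,25.2],[11.5,-2.35,25.8],[11.5,-2.35,25.8],[11.5,-2.35,25.8]], "roll": [-0.03,-0.03,-0.03,-0.03,-0.03,-0.03,-0.03,-0.03,-0.03,-0.03,-0.03]}}

```text
time: 4.3
position: [0.4666, -0.3186, 0.0236]
tool_rot: [2.086, 2.347, 0.001]
ft_force: [-0.2, 0.3, -0.0]
grip_width: 0.998
grip_force: 0.0
```

>>> {"api": "move_arm", "payload": {"slide": [[0,0,0],[0,0,0],[0,0,0],[0,0,0],[0,0,0],[0,0,0],[0,0,0],[0,0,0]], "roll": [0,0,0,0,0,0,0,0], "gripper": 3.4, "squeeze": 30}}

```text
time: 5.1
position: [0.4656, -0.3184, 0.0224]
tool_rot: [-2.088, -2.347, -0.0]
ft_force: [0.4, -0.7, -0.8]
grip_width: 0.416
grip_force: 0.0
```

```bash
cat >> h.py <<'E'
G=np.array([.5234,.0054]); GA=.064
def g2w(x,y):  # gauge mm -> world
    c,s=np.cos(GA),np.sin(GA); return G+np.array([c*x-s*y,s*x+c*y])/1000
def gg(x,y,z,dyaw=0): # goto in gauge frame, yaw = gauge y dir + dyaw
    w=g2w(x,y); goto(w[0],w[1],z/1000,90+np.degrees(GA)+dyaw)
E
python3 -c "
from h import *
gg(-10,-46,150);gg(-10,-46,42)"
```

```text
slide [ 26.94   8.28 -12.76] roll 0.053 now [ 0.4656 -0.3184  0.0224] yaw 96.7 q7 0.96 F [ 0.4 -0.7 -0.8] t 5.1
slide [26.94  8.28 -1.96] roll 0.053 now [ 0.4656 -0.3184  0.0224] yaw 96.7 q7 0.96 F [ 0.4 -0.7 -0.8] t 5.1
```

>>> {"api": "move_arm", "payload": {"slide": [[0,0,0],[0,0,0],[0,0,0],[0,0,0]], "roll": [0,0,0,0], "gripper": 3.0, "squeeze": 30}}

```text
time: 5.5
position: [0.4656, -0.3183, 0.0224]
tool_rot: [-2.088, -2.347, -0.0]
ft_force: [-0.3, -0.2, -0.0]
grip_width: 0.349
grip_force: 0.0
```

Run:
```python
from h import *
im,c=save('wrist','w3.png');im2,c2=save('scene','s3.png')
o=np.hstack([cv2.resize(im,(400,300)),cv2.resize(im2[180:330,180:380],(400,300))]);cv2.imwrite('pics/m3.png',o[:,:,::-1])
```

```text
(no output)
```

View pics/m3.png

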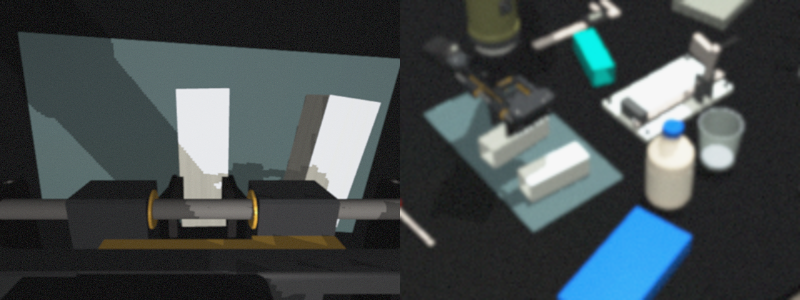

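The tube lies between the fingers, but there is no contact force yet. I'll close further.

>>> {"api": "move_arm", "payload": {"slide": [[0,0,0],[0,0,0],[0,0,0],[0,0,0],[0,0,0],[0,0,0]], "roll": [0,0,0,0,0,0], "gripper": 0, "squeeze": 30}}

```text
time: 6.2
position: [0.4656, -0.3183, 0.0224]
tool_rot: [-2.088, -2.348, -0.0]
ft_force: [0.9, 0.0, 0.9]
grip_width: 0.011
grip_force: 0.0
```

Run:
```python
from h import *
im,c=save('wrist','w4.png');im2,c2=save('scene','s4.png')
o=np.hstack([cv2.resize(im[100:350,180:400],(400,455)),cv2.resize(im2[200:290,210:290],(400,455),interpolation=cv2.INTER_CUBIC)]);cv2.imwrite('pics/m4.png',o[:,:,::-1])
goto(.467,-.316,.022,97)
```

```text
slide [0.22 0.16 0.05] roll -0.005 now [ 0.4656 -0.3184  0.0225] yaw 96.7 q7 0.96 F [-0.   0.8 -0.4] t 6.3
```

View pics/m4.png

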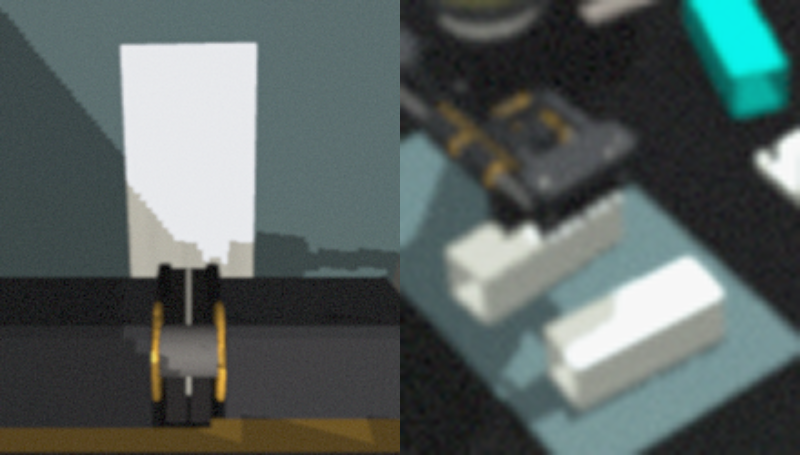

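Run:
```python
from h import *
s=monitor.get_state(); p=s['position']
for n in('wrist','scene'):
    c=cams.get_calibration(n)
    for dz in(0,.02,.04,.06,.08): print(n,dz,proj(c,p+[0,0,dz]).round(0))
    R=np.array(c['R']); print((-R.T@c['t']).round(3))
im=cv2.imread('pics/s4.png'); cv2.imwrite('pics/m5.png',cv2.resize(im[190:290,200:333],(798,600),interpolation=cv2.INTER_CUBIC))
print(s['joint_positions'])
```

```text
wrist 0 [283. 243.]
wrist 0.02 [283. 255.]
wrist 0.04 [283. 269.]
wrist 0.06 [283. 288.]
wrist 0.08 [283. 312.]
[ 0.457 -0.245  0.215]
scene 0 [233. 250.]
scene 0.02 [232. 246.]
scene 0.04 [232. 242.]
scene 0.06 [231. 237.]
scene 0.08 [231. 233.]
[ 1.37  -0.765  1.012]
[-0.1829092   0.3901926   0.87554383  1.88117663 -0.34768006  1.03036239
  0.95530892]
```

View pics/m5.png

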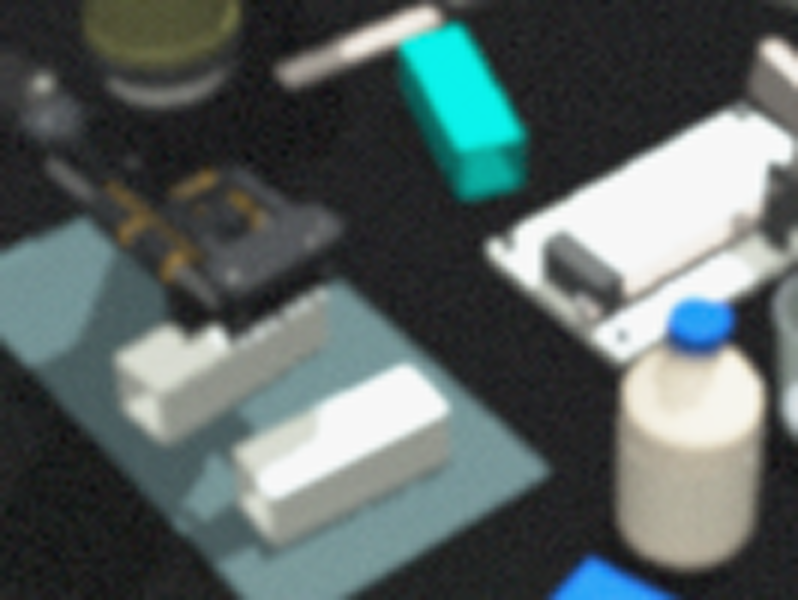

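Run:
```python
from h import *
c=cams.get_calibration('scene')
ty=np.array([.402,.916,0])
for dz in(0,.02,.04):
  for s in(-.043,0,.043): print(dz,s,(proj(c,np.array([.2611,.5946,.1913+dz])+ty*s)).round(1))
im=cv2.imread('pics/scene0.png'); cv2.imwrite('pics/m6.png',cv2.resize(im[40:115,350:450],(800,600),interpolation=cv2.INTER_CUBIC))
```

```text
0 -0.043 [375.7 110.8]
0 0 [384.9 109.9]
0 0.043 [394.  108.9]
0.02 -0.043 [376.3 106.6]
0.02 0 [385.6 105.6]
0.02 0.043 [394.7 104.7]
0.04 -0.043 [376.9 102.3]
0.04 0 [386.3 101.3]
0.04 0.043 [395.5 100.4]
```

View pics/m6.png

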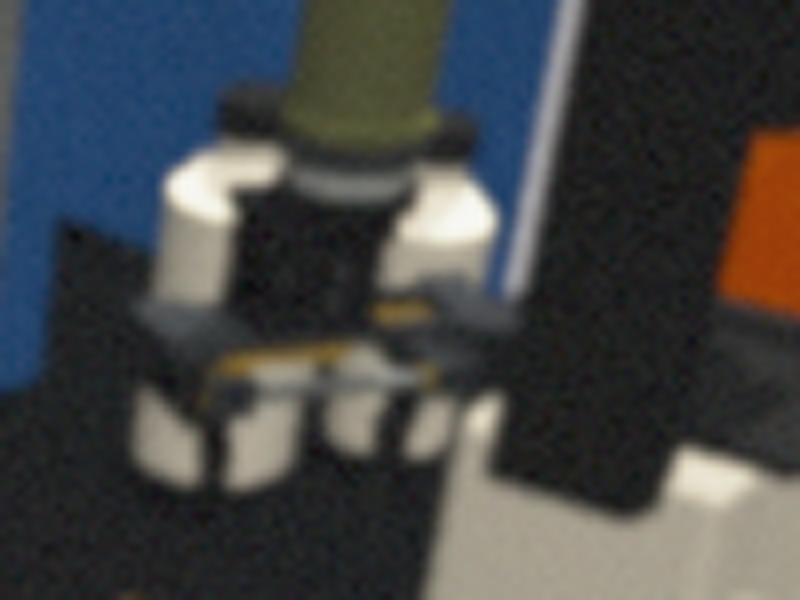

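The shut fingers stand above the tube top, so the tips are higher than the reported TCP implies. I'll probe downward gently to measure the offset.

>>> {"api": "move_arm", "payload": {"slide": [[0,0,0.1],[0,0,0.2],[0,0,0.3],[0,0,0.3]], "roll": [0,0,0,0]}}

```text
time: 6.7
position: [0.4655, -0.3182, 0.0192]
tool_rot: [-2.088, -2.347, 0.0]
ft_force: [0.4, 0.5, 1.0]
grip_width: 0.005
grip_force: 0.0
```

>>> {"api": "move_arm", "payload": {"slide": [[0,0,0.1],[0,0,0.2],[0,0,0.3],[0,0,0.3]], "roll": [0,0,0,0]}}

```text
time: 7.1
position: [0.4655, -0.3183, 0.0163]
tool_rot: [-2.088, -2.347, -0.0]
ft_force: [0.2, 0.5, -0.3]
grip_width: 0.002
grip_force: 0.0
```

>>> {"api": "move_arm", "payload": {"slide": [[0,0,0.1],[0,0,0.2],[0,0,0.3],[0,0,0.4],[0,0,0.4]], "roll": [0,0,0,0,0]}}

```text
time: 7.6
position: [0.4657, -0.3183, 0.0134]
tool_rot: [-2.087, -2.347, -0.001]
ft_force: [-1.8, 2.8, 8.0]
grip_width: 0.006
grip_force: 4.1
```

Run:
```python
from h import *
im,c=save('wrist','w5.png');im2,c2=save('scene','s5.png');im3,_=save('top','t5.png')
o=np.hstack([cv2.resize(im[150:350,230:340],(266,484)),cv2.resize(im2[205:285,210:290],(484,484),interpolation=cv2.INTER_CUBIC)]);cv2.imwrite('pics/m7.png',o[:,:,::-1])
goto(.467,-.316,.022,97)
```

```text
slide [ 0.21  0.16 -0.86] roll -0.005 now [ 0.4657 -0.3183  0.0134] yaw 96.7 q7 0.97 F [-2.9  2.3  8.8] t 7.8
```

View pics/m7.png

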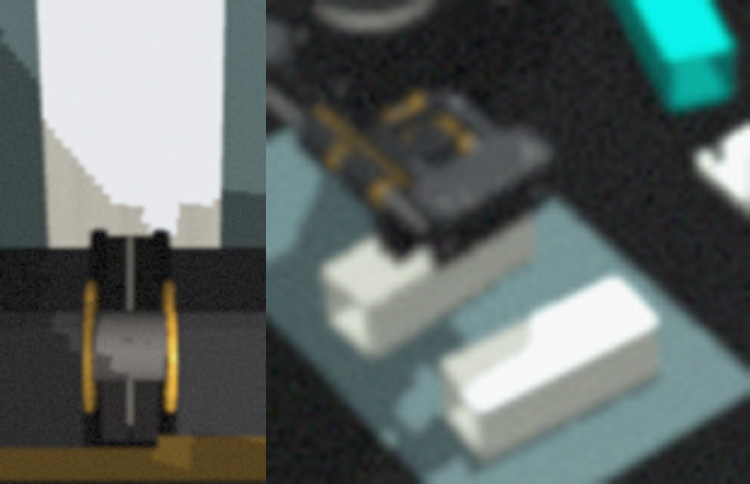

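Run:
```python
from h import *
s=monitor.get_state();p=s['position'].copy();p[2]=.043;c=cams.get_calibration('wrist')
tx=Ro.from_rotvec(s['tool_rot']).as_matrix()[:,0]
for d in(-.01,0,.005,.01,.015,.02): print(d,proj(c,p+tx*d).round(1))
```

```text
-0.01 [282.9 277. ]
0 [282.9 261.3]
0.005 [282.9 253.2]
0.01 [282.9 245. ]
0.015 [282.9 236.7]
0.02 [282.9 228.3]
```

>>> {"api": "move_arm", "payload": {"slide": [[0,0,-1],[0,0,-4],[0,0,-7],[0,0,-8],[0,0,-8],[0,0,-8],[0,0,-8],[0,0,-8]], "roll": [0,0,0,0,0,0,0,0], "gripper": 8.7}}

```text
time: 8.55
position: [0.4649, -0.3179, 0.0912]
tool_rot: [-2.087, -2.346, 0.001]
ft_force: [0.4, 0.3, 0.5]
grip_width: 0.65
grip_force: 0.0
```

The probe touched the tube top at reported z = 0.0135, so the real tips are about 29.5 mm above the reported TCP. I'll allow for this from here on.

>>> {"api": "move_arm", "payload": {"slide": [[0.2,0.1,0],[0.2,0.1,0],[0.2,0.1,0],[0.2,0.1,1],[0.2,0.1,4],[0.2,0.1,6.5],[0.2,0.1,8],[0.2,0.1,9],[0.2,0.1,9.6],[0.2,0.1,9.9],[0.2,0.1,9.9],[0.2,0.1,9.9]], "roll": [0,0,0,0,0,0,0,0,0,0,0,0], "gripper": 8.7}}

```text
time: 9.75
position: [0.467, -0.3166, -0.0058]
tool_rot: [2.087, 2.347, 0.001]
ft_force: [0.8, 0.4, -0.4]
grip_width: 0.999
grip_force: 0.0
```

>>> {"api": "move_arm", "payload": {"slide": [[0,0,0],[0,0,0],[0,0,0],[0,0,0],[0,0,0],[0,0,0],[0,0,0],[0,0,0],[0,0,0],[0,0,0]], "roll": [0,0,0,0,0,0,0,0,0,0], "gripper": 3, "squeeze": 35}}

```text
time: 10.75
position: [0.4664, -0.3162, -0.0066]
tool_rot: [-2.088, -2.348, -0.0]
ft_force: [-0.0, 1.0, -0.2]
grip_width: 0.455
grip_force: 34.9
```

```bash
sed -i 's/z\/1000,90/z\/1000-.0295,90/' h.py; python3 -c "
from h import *
gg(-10,-46,150);gg(-10,-46,42)"
```

```text
slide [ 26.74   8.17 -12.71] roll 0.053 now [ 0.4664 -0.3162 -0.0066] yaw 96.7 q7 0.98 F [-0.   1.  -0.2] t 10.8
slide [26.73  8.17 -1.91] roll 0.053 now [ 0.4664 -0.3162 -0.0066] yaw 96.7 q7 0.98 F [-0.   1.  -0.2] t 10.8
```

>>> {"api": "move_arm", "payload": {"slide": [[0,0,-2],[0,0,-5],[0,0,-9],[4,1.2,-11],[8,2.2,-11],[12,3.3,-11],[16,4.4,-11],[20,5.5,-11],[23,6.4,-11],[25,6.9,-11],[26.1,7.2,-11],[26.1,7.2,-11],[26.1,7.2,-8],[26.1,7.2,-5],[26.1,7.2,-3.7],[26.1,7.2,-3.7],[26.1,7.2,-3.7]], "roll": [0,0,0,0.05,0.05,0.05,0.05,0.05,0.05,0.05,0.05,0.05,0.05,0.05,0.05,0.05,0.05]}}

```text
time: 12.45
position: [0.508, -0.0498, 0.0312]
tool_rot: [2.147, 2.292, 0.0]
ft_force: [0.1, 0.1, -1.4]
grip_width: 0.457
grip_force: 34.9
```

Run:
```python
from h import *
gg(-20,-52,37); gg(0,-52,32.5)
im,c=save('wrist','w6.png');im2,c2=save('scene','s6.png')
o=np.hstack([cv2.resize(im,(420,315)),cv2.resize(im2[190:260,270:354],(378,315),interpolation=cv2.INTER_CUBIC)]);cv2.imwrite('pics/m8.png',o[:,:,::-1])
```

```text
slide [ 0.21 -0.11  2.37] roll 0.002 now [ 0.508  -0.0498  0.0312] yaw 93.8 q7 0.28 F [ 0.1  0.1 -1.4] t 12.4
slide [0.2  1.89 2.82] roll 0.002 now [ 0.508  -0.0498  0.0312] yaw 93.8 q7 0.28 F [ 0.1  0.1 -1.4] t 12.4
```

View pics/m8.png

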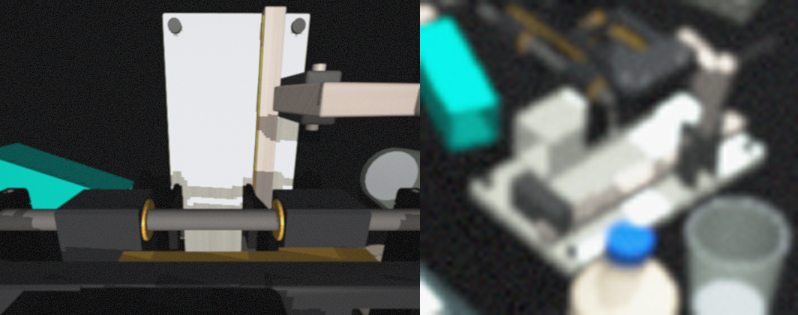

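```bash
python3 - <<'E'
from h import *
c=cams.get_calibration('wrist');sc=cams.get_calibration('scene')
for x in(-40,0):
  for y in(22,10,0,-20): w=g2w(x,y); print(x,y,(proj(c,[*w,.081])*.75).round(0))
for x in(-40,0):
  for y,z in((-96,.081),(-96,.041)): w=g2w(x,y); q=proj(sc,[*w,z]); print(x,y,z,((q-[270,190])*4.5+[420,0]).round(0))
E
python3 - <<'E'
import cv2
im=cv2.imread('pics/w6.png'); cv2.imwrite('pics/m9.png',cv2.resize(im[220:340,170:400],(798,416),interpolation=cv2.INTER_CUBIC))
E
```

```text
-40 22 [176.  93.]
-40 10 [177. 114.]
-40 0 [177. 130.]
-40 -20 [179. 161.]
0 22 [243.  93.]
0 10 [242. 114.]
0 0 [241. 130.]
0 -20 [240. 161.]
-40 -96 0.081 [514. 114.]
-40 -96 0.041 [513. 153.]
0 -96 0.081 [548. 140.]
0 -96 0.041 [547. 179.]
```

View pics/m9.png

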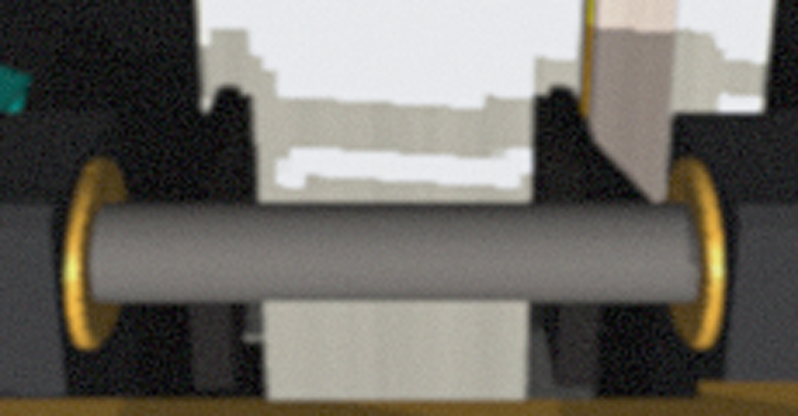

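Run:
```python
from h import *
sc=cams.get_calibration('scene'); im=cv2.imread('pics/s6.png')[180:270,260:380]; im=cv2.resize(im,(800,600),interpolation=cv2.INTER_CUBIC)
for y in(-96,22):
  P=[((proj(sc,[*g2w(x,y),z])-[260,180])*6.667).astype(int) for x,z in((-40,.041),(0,.041),(0,.081),(-40,.081))]
  for q in P: cv2.circle(im,tuple(int(v) for v in q),4,(0,0,255),-1)
cv2.imwrite('pics/m10.png',im)
```

```text
(no output)
```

View pics/m10.png

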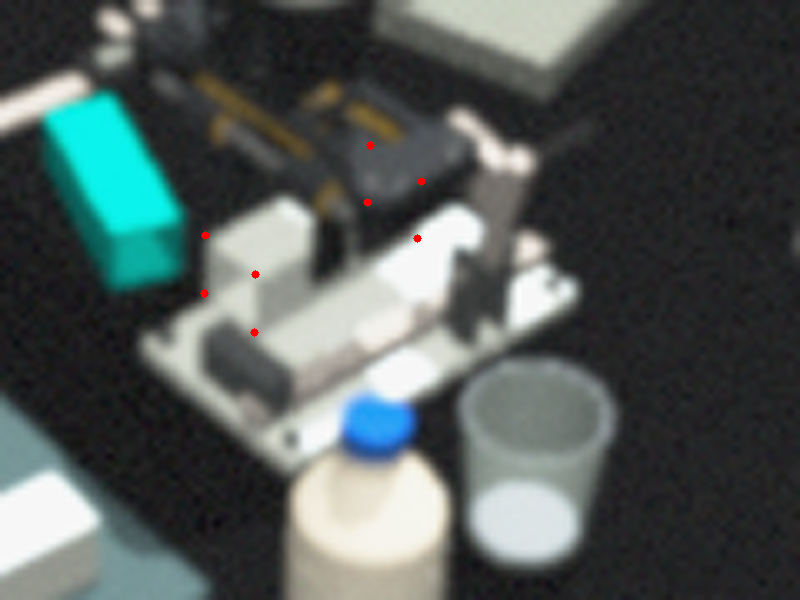

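The near end matches the predicted position, and the gripper body hides the rest. Next I lower onto the bed and slide toward the fence.

>>> {"api": "move_arm", "payload": {"slide": [[0.2,-0.1,1],[0.2,-0.1,2],[0.2,-0.1,2.5],[0.2,-0.1,2.75],[0.2,-0.1,2.8],[0.2,0.4,2.8],[0.2,0.9,2.8],[0.2,1.3,2.8],[0.2,1.6,2.8],[0.2,1.8,2.8],[0.2,1.8,2.8]], "roll": [0,0,0,0,0,0,0,0,0,0,0]}}

```text
time: 13.65
position: [0.5255, -0.0454, 0.0024]
tool_rot: [2.146, 2.294, -0.0]
ft_force: [-0.8, 0.0, -1.0]
grip_width: 0.456
grip_force: 34.9
```

>>> {"api": "move_arm", "payload": {"slide": [[0,0.1,0],[0,0.2,0.05],[0,0.3,0.05],[0,0.3,0.05]], "roll": [0,0,0,0]}}

```text
time: 14.05
position: [0.5255, -0.0454, 0.0025]
tool_rot: [-2.143, -2.29, 0.005]
ft_force: [-10.4, 0.5, 14.3]
grip_width: 0.455
grip_force: 34.9
```

>>> {"api": "move_arm", "payload": {"slide": [[-0.1,0,0],[-0.2,0,0],[-0.3,0,0],[-0.4,0,0],[-0.5,0,0],[-0.5,0,0]], "roll": [0,0,0,0,0,0]}}

```text
time: 14.65
position: [0.5259, -0.0455, 0.0025]
tool_rot: [-2.138, -2.289, -0.002]
ft_force: [-10.5, 9.2, 15.6]
grip_width: 0.459
grip_force: 34.9
```

Run:
```python
from h import *
gg(0,-56,32)
```

```text
slide [-0.51  0.07 -0.01] roll 0.004 now [ 0.5259 -0.0455  0.0025] yaw 93.9 q7 0.34 F [-10.5   9.2  15.6] t 14.7
```

>>> {"api": "move_arm", "payload": {"slide": [[0,-0.15,-0.1],[-0.1,-0.15,-0.1],[-0.2,-0.15,-0.1],[-0.3,-0.15,-0.1],[-0.4,-0.15,-0.1],[-0.4,-0.15,-0.1]], "roll": [0,0,0,0,0,0]}}

```text
time: 15.25
position: [0.5263, -0.0506, 0.0026]
tool_rot: [-2.141, -2.291, -0.003]
ft_force: [-3.4, 8.8, 2.0]
grip_width: 0.454
grip_force: 34.9
```

Run:
```python
from h import *
gg(0,-56,32)
im,c=save('scene','s7.png')
im=cv2.resize(im[180:270,260:380][:,:,::-1],(800,600),interpolation=cv2.INTER_CUBIC)
for y in(-100,18):
  P=[((proj(c,[*g2w(x,y),z])-[260,180])*6.667).astype(int) for x,z in((-20,.012),(20,.012),(20,.052),(-20,.052))]
  for q in P: cv2.circle(im,tuple(int(v) for v in q),4,(0,0,255),-1)
cv2.imwrite('pics/m11.png',im)
```

```text
slide [0.01 0.07 0.01] roll 0.004 now [ 0.5263 -0.0506  0.0026] yaw 93.9 q7 0.35 F [-3.4  8.8  2. ] t 15.2
```

View pics/m11.png

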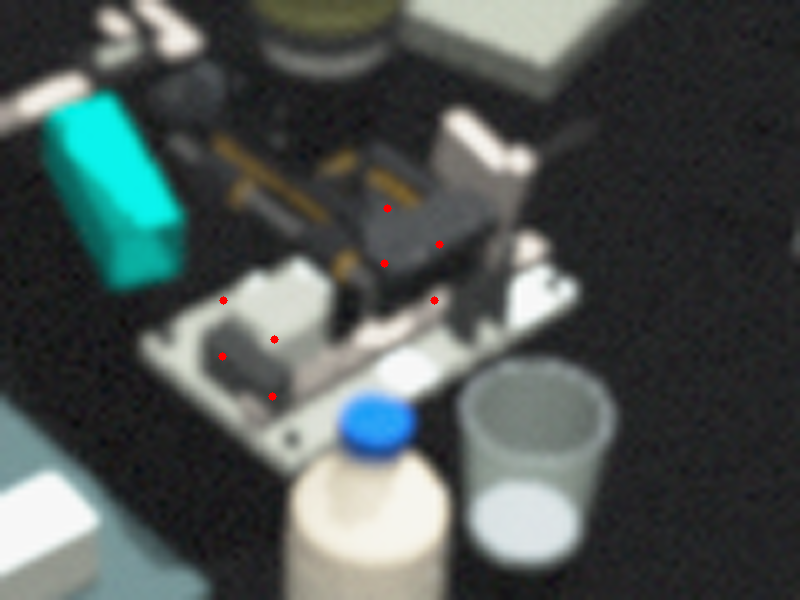

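>>> {"api": "move_arm", "payload": {"slide": [[0.1,0,0],[0.1,0,0],[0.1,0,0],[0.1,0,0],[0.1,0,-1],[0.1,0,-4],[0.1,0,-8],[0.1,0,-12.8],[0.1,0,-12.8],[0.1,0,-12.8]], "roll": [0,0,0,0,0,0,0,0,0,0], "gripper": 6.0}}

```text
time: 16.3
position: [0.5284, -0.0534, 0.1326]
tool_rot: [2.145, 2.293, 0.005]
ft_force: [-0.6, 0.2, -0.3]
grip_width: 0.689
grip_force: 0.0
```

```bash
cat >> h.py <<'E'
def fit(L,off,z,n=1):  # least-change check: brightness contrast not needed
    pass
E
python3 - <<'E'
from h import *
gg(108,57,160); gg(108,57,118); gg(58,57,118)
im,c=save('wrist','w8.png')
E
```

```text
slide [11.57 10.71  0.26] roll 0.003 now [ 0.5284 -0.0534  0.1326] yaw 93.8 q7 0.21 F [-0.6  0.2 -0.3] t 16.3
slide [11.57 10.69  4.46] roll 0.003 now [ 0.5284 -0.0534  0.1326] yaw 93.8 q7 0.21 F [-0.6  0.2 -0.3] t 16.3
slide [11.58  5.69  4.44] roll 0.003 now [ 0.5284 -0.0534  0.1326] yaw 93.8 q7 0.21 F [-0.6  0.2 -0.3] t 16.3
```

>>> {"api": "move_arm", "payload": {"slide": [[0,2,-1],[0,6,-1],[0,10.7,-1],[4,10.7,-1],[8,10.7,-1],[11.6,10.7,-1],[11.6,10.7,-1],[11.6,10.7,2],[11.6,10.7,4.4],[11.6,10.7,4.4],[11.6,10.7,4.4],[11.6,10.7,4.4]], "roll": [0,0,0,0,0,0,0,0,0,0,0,0], "gripper": 0}}

```text
time: 17.55
position: [0.627, 0.0691, 0.0879]
tool_rot: [2.146, 2.293, 0.001]
ft_force: [-0.2, 0.0, 0.5]
grip_width: -0.002
grip_force: 0.0
```

>>> {"api": "move_arm", "payload": {"slide": [[0,-1,0],[0,-1.6,0],[0,-2.2,0],[0,-2.8,0],[0,-3.4,0],[0,-4,0],[0,-4.6,0],[0,-5,0],[0,-5,0]], "roll": [0,0,0,0,0,0,0,0,0]}}

```text
time: 18.45
position: [0.5754, 0.0663, 0.0868]
tool_rot: [-2.145, -2.294, 0.001]
ft_force: [0.3, 0.3, 0.3]
grip_width: 0.006
grip_force: 0.0
```

```bash
cat >> h.py <<'E'
def stopvis(c,ths=(0,.8,1.4,1.5,1.7,1.8)):
    for th in ths:
        q=[]
        for y in(35,70):
            w=g2w(50-70*np.cos(th),y); q.append(proj(c,[*w,.062+.07*np.sin(th)]).round(0).tolist())
        print(th,q)
E
python3 - <<'E'
from h import *
gg(58,57,118)
E
```

```text
slide [-0.04  0.22 -0.17] roll 0.003 now [0.5754 0.0663 0.0868] yaw 93.8 q7 0.11 F [0.3 0.3 0.3] t 18.4
```

Run:
```python
from h import *
goto(.5284,-.0534,.1326,93.8)
```

```text
slide [-11.62  -5.5   -4.58] roll 0.001 now [0.5754 0.0663 0.0868] yaw 93.8 q7 0.11 F [0.3 0.3 0.3] t 18.4
```

>>> {"api": "move_arm", "payload": {"slide": [[0,1,0],[0,1,-3],[0,1,-6],[-3,0,-6],[-6,-2,-6],[-9,-4,-5],[-11.6,-5.5,-4.6],[-11.6,-5.5,-4.6],[-11.6,-5.5,-4.6],[-11.6,-5.5,-4.6],[-11.6,-5.5,-4.6]], "roll": [0,0,0,0,0,0,0,0,0,0,0]}}

```text
time: 19.55
position: [0.5301, -0.0519, 0.1331]
tool_rot: [2.143, 2.296, -0.0]
ft_force: [-0.4, 0.4, -0.7]
grip_width: 0.006
grip_force: 0.0
```

Run:
```python
from h import *
goto(.5284,-.0534,.1326,93.8)
c=cams.get_calibration('wrist'); im,_=save('wrist','w9.png'); a=cv2.imread('pics/w8.png',0).astype(int); b=cv2.imread('pics/w9.png',0).astype(int)
stopvis(c)
d=b-a
# coarse diff map and handle darkness samples
for th in np.arange(0,1.95,.1):
    v=[];va=[]
    for y in(40,50,60,70):
        w=g2w(50-70*np.cos(th),y); q=proj(c,[*w,.062+.07*np.sin(th)]).astype(int)
        ok=0<=q[0]<560 and 0<=q[1]<420
        v.append(b[q[1],q[0]] if ok else -1); va.append(a[q[1],q[0]] if ok else -1)
    print(round(th,1),v,va)
```

```text
slide [-0.13 -0.18  0.05] roll 0.003 now [ 0.5301 -0.0519  0.1331] yaw 94.0 q7 0.22 F [-0.4  0.4 -0.7] t 19.6
0 [[255.0, 104.0], [254.0, 56.0]]
0.8 [[281.0, 98.0], [281.0, 38.0]]
1.4 [[343.0, 96.0], [346.0, 29.0]]
1.5 [[355.0, 96.0], [359.0, 29.0]]
1.7 [[378.0, 96.0], [384.0, 29.0]]
1.8 [[389.0, 96.0], [395.0, 30.0]]
0.0 [np.int64(231), np.int64(230), np.int64(232), np.int64(231)] [np.int64(233), np.int64(230), np.int64(230), np.int64(231)]
0.1 [np.int64(232), np.int64(232), np.int64(231), np.int64(232)] [np.int64(231), np.int64(232), np.int64(231), np.int64(232)]
0.2 [np.int64(232), np.int64(232), np.int64(230), np.int64(144)] [np.int64(231), np.int64(231), np.int64(231), np.int64(226)]
0.3 [np.int64(231), np.int64(231), np.int64(230), np.int64(16)] [np.int64(231), np.int64(231), np.int64(230), np.int64(103)]
0.4 [np.int64(233), np.int64(231), np.int64(230), np.int64(17)] [np.int64(232), np.int64(231), np.int64(231), np.int64(20)]
0.5 [np.int64(231), np.int64(231), np.int64(231), np.int64(38)] [np.int64(232), np.int64(231), np.int64(232), np.int64(33)]
0.6 [np.int64(231), np.int64(2
[... 964 characters left out ...]
64(200), np.int64(198), np.int64(19), np.int64(11)] [np.int64(225), np.int64(224), np.int64(20), np.int64(27)]
1.5 [np.int64(29), np.int64(18), np.int64(21), np.int64(14)] [np.int64(28), np.int64(29), np.int64(18), np.int64(16)]
1.6 [np.int64(20), np.int64(30), np.int64(18), np.int64(30)] [np.int64(25), np.int64(32), np.int64(21), np.int64(24)]
1.7 [np.int64(30), np.int64(29), np.int64(30), np.int64(28)] [np.int64(25), np.int64(25), np.int64(27), np.int64(25)]
1.8 [np.int64(10), np.int64(23), np.int64(21), np.int64(21)] [np.int64(50), np.int64(47), np.int64(53), np.int64(47)]
1.9 [np.int64(22), np.int64(13), np.int64(16), np.int64(27)] [np.int64(41), np.int64(32), np.int64(41), np.int64(34)]
```

Run:
```python
from h import *
gg(0,57,165); gg(0,57,98)
```

```text
slide [11.48 -0.23 -0.25] roll 0.005 now [ 0.53   -0.0521  0.133 ] yaw 93.9 q7 0.22 F [-0.7 -0.4  0.2] t 19.6
slide [11.49 -0.23  6.45] roll 0.005 now [ 0.53   -0.0521  0.133 ] yaw 93.9 q7 0.22 F [-0.7 -0.4  0.2] t 19.6
```

>>> {"api": "move_arm", "payload": {"slide": [[4,-0.2,-0.3],[8,-0.2,-0.3],[11.5,-0.2,-0.3],[11.5,-0.2,-0.3],[11.5,-0.2,-0.3],[11.5,-0.2,-0.3],[11.5,-0.2,2],[11.5,-0.2,4.5],[11.5,-0.2,6],[11.5,-0.2,6.4],[11.5,-0.2,6.4],[11.5,-0.2,6.4]], "roll": [0,0,0,0,0,0,0,0,0,0,0,0], "gripper": 5}}

```text
time: 20.8
position: [0.5205, 0.0612, 0.0699]
tool_rot: [2.146, 2.293, 0.002]
ft_force: [1.3, -0.7, 1.2]
grip_width: 0.576
grip_force: 0.0
```

>>> {"api": "move_arm", "payload": {"slide": [[0,0,0],[0,0,0],[0,0,0],[0,0,0],[0,0,0],[0,0,0],[0,0,0]], "roll": [0,0,0,0,0,0,0], "gripper": 0, "squeeze": 12}}

```text
time: 21.5
position: [0.5203, 0.0615, 0.069]
tool_rot: [2.145, 2.294, 0.002]
ft_force: [3.0, 1.3, -2.4]
grip_width: 0.135
grip_force: 12.0
```

Run:
```python
from h import *
gg(0,57,98)
```

```text
slide [ 0.08 -0.05  0.05] roll 0.003 now [0.5203 0.0615 0.069 ] yaw 93.8 q7 0.03 F [ 3.   1.3 -2.4] t 21.5
```

>>> {"api": "move_arm", "payload": {"slide": [[0,0.4,-0.4],[0,0.9,-0.77],[0,1.35,-1.05],[0,1.8,-1.32],[0,2.3,-1.53],[0,2.8,-1.72],[0,3.3,-1.85],[0,3.8,-1.98],[0,4.3,-2.05],[0,4.8,-2.08],[0,5.3,-2.08],[0,5.9,-2.02],[0,6.4,-1.95],[0,6.7,-1.88],[0,6.7,-1.88],[0,6.7,-1.88]], "roll": [0,0,0,0,0,0,0,0,0,0,0,0,0,0,0,0]}}

```text
time: 23.1
position: [0.5868, 0.0657, 0.0876]
tool_rot: [2.145, 2.294, 0.0]
ft_force: [-0.7, -2.5, -0.5]
grip_width: 0.13
grip_force: 12.0
```

Run:
```python
from h import *
gg(67,57,118)
s=monitor.get_state();print(s['grip_width'],s['grip_force'])
```

```text
slide [ 0.09 -0.01 -0.09] roll 0.003 now [0.5868 0.0657 0.0876] yaw 93.8 q7 0.11 F [-0.7 -2.5 -0.5] t 23.1
0.13026294927206067 12.001276910305023
```

>>> {"api": "move_arm", "payload": {"slide": [[0,0,0],[0,0,0],[0,0,0],[0,0,0],[0,0,-2],[0,0,-5],[-3,-1.5,-5],[-7,-4,-5],[-11.3,-6.7,-5],[-11.3,-6.7,-5],[-11.3,-6.7,-5],[-11.3,-6.7,-5]], "roll": [0,0,0,0,0,0,0,0,0,0,0,0], "gripper": 6.2, "squeeze": 35}}

```text
time: 24.3
position: [0.5277, -0.05, 0.1379]
tool_rot: [-2.144, -2.296, -0.002]
ft_force: [0.6, 0.6, 0.3]
grip_width: 0.713
grip_force: 0.0
```

```bash
cat >> h.py <<'E'
def stopangle():
    c=cams.get_calibration('wrist'); b=cams.get_image('wrist').min(2).astype(int); R=[]
    for th in np.arange(0,2.65,.1):
        v=[]
        for y in(35,45,55,65):
            q=proj(c,[*g2w(50-70*np.cos(th),y),.062+.07*np.sin(th)]).astype(int)
            v.append(int(b[q[1],q[0]]) if 0<=q[0]<560 and 0<=q[1]<420 else -1)
        R.append((round(th,1),v))
    print(R); return b
E
python3 - <<'E'
from h import *
gg(0,-56,32.5); stopangle()
E
```

```text
slide [-0.06 -0.09 13.49] roll 0.004 now [ 0.5277 -0.05    0.1379] yaw 93.9 q7 0.21 F [0.6 0.6 0.3] t 24.3
[(np.float64(0.0), [230, 229, 230, 231]), (np.float64(0.1), [229, 231, 231, 229]), (np.float64(0.2), [229, 231, 231, 229]), (np.float64(0.3), [232, 230, 230, 229]), (np.float64(0.4), [231, 231, 230, 231]), (np.float64(0.5), [230, 230, 229, 231]), (np.float64(0.6), [232, 228, 231, 223]), (np.float64(0.7), [233, 232, 230, 51]), (np.float64(0.8), [231, 231, 229, 23]), (np.float64(0.9), [229, 231, 230, 17]), (np.float64(1.0), [231, 230, 230, 30]), (np.float64(1.1), [218, 220, 218, 12]), (np.float64(1.2), [200, 212, 213, 19]), (np.float64(1.3), [229, 232, 107, 21]), (np.float64(1.4), [158, 149, 146, 13]), (np.float64(1.5), [12, 11, 23, 21]), (np.float64(1.6), [24, 22, 29, 29]), (np.float64(1.7), [28, 29, 27, 20]), (np.float64(1.8), [43, 48, 36, 38]), (np.float64(1.9), [25, 33, 41, 44]), (np.float64(2.0), [26, 23, 26, 11]), (np.float64(2.1), [19, 13, 22, 19]), (np.float64(2.2), [15, 10, 21, 28]), (np.float64(2.3), [26, 15, 13, 14]), (np.float64(2.4), [33, 25, 20, 22]), (np.float64(2.5), [18, 25, 27, 22]), (np.float64(2.6), [19, 23, 22, 24])]
```

>>> {"api": "move_arm", "payload": {"slide": [[-0.1,-0.1,5],[-0.1,-0.1,9],[-0.1,-0.1,12],[-0.1,-0.1,13.2],[-0.1,-0.1,13.5],[-0.1,-0.1,13.5],[-0.1,-0.1,13.5]], "roll": [0,0,0,0,0,0,0]}}

```text
time: 25.05
position: [0.5279, -0.0522, 0.0043]
tool_rot: [2.144, 2.294, 0.004]
ft_force: [0.1, -1.2, 0.3]
grip_width: 0.71
grip_force: 0.0
```

>>> {"api": "move_arm", "payload": {"slide": [[0,0,0],[0,0,0],[0,0,0],[0,0,0],[0,0,0],[0,0,0],[0.1,-0.2,-0.2],[0.2,-0.8,-0.6],[0.2,-1.5,-0.8],[0.2,-2,-1],[0.2,-2,-4],[0.2,-2,-8],[0.2,-2,-10],[0.2,-2,-10]], "roll": [0,0,0,0,0,0,0,0,0,0,0,0,0,0], "gripper": 3}}

```text
time: 26.45
position: [0.5082, -0.0517, 0.1056]
tool_rot: [2.144, 2.292, 0.009]
ft_force: [-0.8, 0.6, -1.7]
grip_width: 0.459
grip_force: 35.0
```

Run:
```python
from h import *
goto(.3566,.2564,.1,107.4);goto(.3566,.2564,-.0025,107.4)
```

```text
slide [ 31.76 -13.07   0.54] roll -0.237 now [ 0.5082 -0.0517  0.1056] yaw 93.8 q7 0.2 F [-0.8  0.6 -1.7] t 26.4
slide [ 31.74 -13.13  10.79] roll -0.237 now [ 0.5082 -0.0517  0.1056] yaw 93.8 q7 0.2 F [-0.8  0.6 -1.7] t 26.4
```

>>> {"api": "move_arm", "payload": {"slide": [[0,-3,-1],[2,-6,-1],[6,-8,-1],[10,-9,-1],[14,-10,-1],[18,-11,-1],[22,-12,-1],[26,-12.6,-1],[29.5,-13.1,-1],[31.8,-13.1,-1],[31.8,-13.1,-1],[31.8,-13.1,2],[31.8,-13.1,5],[31.8,-13.1,8],[31.8,-13.1,10],[31.8,-13.1,10.6],[31.8,-13.1,10.7],[31.8,-13.1,10.7]], "roll": [0,-0.05,-0.1,-0.15,-0.2,-0.24,-0.24,-0.24,-0.24,-0.24,-0.24,-0.24,-0.24,-0.24,-0.24,-0.24,-0.24,-0.24]}}

```text
time: 28.25
position: [0.354, 0.2559, -0.0045]
tool_rot: [1.857, 2.534, -0.001]
ft_force: [0.0, 0.3, -1.6]
grip_width: 0.46
grip_force: 35.0
```

Run:
```python
from h import *
goto(.3566,.2564,-.0025,107.4)
```

```text
slide [-0.03  0.26 -0.2 ] roll 0.002 now [ 0.354   0.2559 -0.0045] yaw 107.5 q7 -0.34 F [ 0.   0.3 -1.6] t 28.2
```

>>> {"api": "move_arm", "payload": {"slide": [[0,0,0],[0,0,0],[0,0,0],[0,0,0],[0,0,-2],[0,0,-6],[0,0,-11],[0,0,-16],[0,0,-21],[0,0,-26],[0,0,-29],[0,6,-29],[0,6,-29],[0,6,-29],[0,6,-29],[0,6,-29],[0,6,-29]], "roll": [0,0,0,0,0,0,0,0.15,0.3,0.45,0.6,0.75,0.9,1.05,1.2,1.26,1.26], "gripper": 5}}

```text
time: 29.95
position: [0.4113, 0.2749, 0.2857]
tool_rot: [2.993, 0.955, -0.0]
ft_force: [-0.1, 0.6, -0.4]
grip_width: 0.579
grip_force: 0.0
```

Run:
```python
from h import *
import pickle
goto(.42,.28,.28,35)
im,c=save('wrist','w10.png');pickle.dump(c,open('w10.pkl','wb')); save('top','t10.png')
cv2.imwrite('pics/w10b.png',cv2.resize(im[:,:,::-1],(800,600),interpolation=cv2.INTER_CUBIC))
# tentative rack in view?
for X in([.515,.514,.168],[.682,.272,.168],[.442,.405,.158],[.508,.335,.158],[.562,.26,.158]): print((proj(c,X)/.7).round(0))
```

```text
slide [1.   0.08 0.57] roll 0.007 now [0.4113 0.2749 0.2857] yaw 35.4 q7 -1.61 F [-0.1  0.6 -0.4] t 29.9
[175. -79.]
[673. -72.]
[276. 143.]
[415. 123.]
[551. 122.]
```

>>> {"api": "move_arm", "payload": {"slide": [[3,0,0],[6,0,0],[6,0,0],[6,0,0],[6,0,0]], "roll": [0,0,0,0,0]}}

```text
time: 30.55
position: [0.4597, 0.3092, 0.2858]
tool_rot: [-2.993, -0.956, 0.001]
ft_force: [-0.6, -0.5, -0.6]
grip_width: 0.576
grip_force: 0.0
```

Run:
```python
from h import *
import pickle
c=cams.get_calibration('wrist')
im,_=save('wrist','w11.png');pickle.dump(c,open('w11.pkl','wb'))
cv2.imwrite('pics/w11b.png',cv2.resize(im[:,:,::-1],(800,600),interpolation=cv2.INTER_CUBIC))
for X in([.515,.514,.168],[.682,.272,.168],[.442,.405,.158],[.508,.335,.158],[.562,.26,.158]): print((proj(c,X)/.7).round(0))
```

```text
[189.  34.]
[658.  42.]
[282. 230.]
[414. 212.]
[543. 211.]
```

View pics/w11b.png

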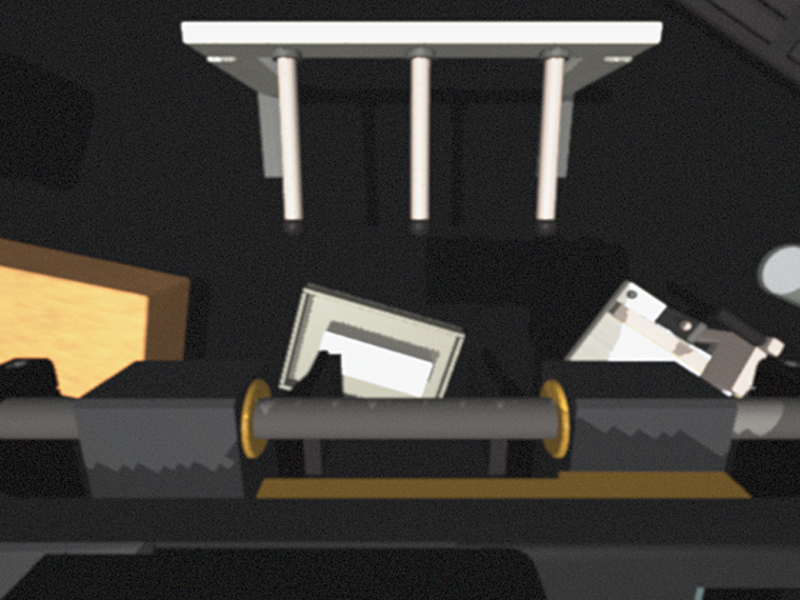

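The rack shows its bar at (181–662, 22–44) and its peg tips at (292,226), (420,226), (545,226). Tube_2 lies flat in the tray, and the stop is still up.

Run:
```python
from h import *
import pickle; from scipy.optimize import least_squares
c=pickle.load(open('w11.pkl','rb'))
obs=[((6,150,168),(181,22)),((6,-150,168),(662,23)),((-6,150,168),(184,42)),((-6,-150,168),(660,44)),((-120,90,158),(292,227)),((-120,0,158),(420,227)),((-120,-90,158),(545,227)),((-10,90,149),(287,58)),((-10,0,149),(421,58)),((-10,-90,149),(556,58))]
def f(p):
    R=Ro.from_euler('z',p[2]).as_matrix(); return np.concatenate([proj(c,R@np.array(X)/1000+[p[0],p[1],0])/.7-u for X,u in obs])
s=least_squares(f,[.6,.39,.604],loss='soft_l1'); print(s.x,np.degrees(s.x[2]),s.fun.reshape(-1,2).round(1).tolist())
goto(.53,-.43,.2,90)
```

```text
[0.60021702 0.3954164  0.6154865 ] 35.264778682436976 [[-0.1, -0.7], [1.6, -0.4], [-0.5, 1.1], [0.5, 0.3], [2.7, -1.6], [-0.5, -1.3], [-0.8, -1.0], [0.2, 0.6], [-0.1, 1.0], [-1.4, 1.3]]
slide [-37.11  64.32   8.58] roll -0.953 now [0.4597 0.3092 0.2861] yaw 35.4 q7 -1.56 F [ 0.1 -0.1 -0.7] t 30.6
```

>>> {"api": "move_arm", "payload": {"slide": [[-37.1,64.3,0],[-37.1,64.3,0],[-37.1,64.3,0],[-37.1,64.3,0],[-37.1,64.3,0],[-37.1,64.3,0],[-37.1,64.3,0],[-37.1,64.3,0],[-37.1,64.3,0],[-37.1,64.3,0],[-37.1,64.3,0],[-37.1,64.3,0],[-37.1,64.3,0],[-37.1,64.3,0],[-37.1,64.3,2],[-37.1,64.3,4],[-37.1,64.3,4],[-37.1,64.3,4],[-37.1,64.3,4],[-37.1,64.3,4]], "roll": [-0.95,-0.95,-0.95,-0.95,-0.95,-0.95,-0.95,-0.95,-0.95,-0.95,-0.95,-0.95,-0.95,-0.95,-0.95,-0.95,-0.95,-0.95,-0.95,-0.95], "gripper": 8.7}}

```text
time: 32.6
position: [0.5317, -0.4278, 0.2476]
tool_rot: [2.22, 2.22, 0.003]
ft_force: [0.3, 0.7, -0.6]
grip_width: 1.003
grip_force: 0.0
```

Run:
```python
from h import *
goto(.53,-.43,.25,90)
c=cams.get_calibration('wrist'); im,_=save('wrist','w12.png')
for t in(200,215,230):
  m=((im.min(2)>t)).astype('uint8'); m[240:]=0
  for k in cv2.findContours(m,0,1)[0]:
    if cv2.contourArea(k)<1000: continue
    r=cv2.boxPoints(cv2.minAreaRect(k)); P=np.array([ray(c,q,.043) for q in r])
    L=[np.linalg.norm(P[i]-P[i-1]) for i in range(4)]; i=int(np.argmax(L)); d=P[i]-P[i-1]
    print(t,(r).round(0).tolist(),P.mean(0).round(4),max(L).round(4),min(L).round(4),np.degrees(np.arctan2(d[1],d[0])).round(1)%180)
```

```text
slide [-0.22 -0.17 -0.24] roll 0.0 now [ 0.5317 -0.4278  0.2476] yaw 90.0 q7 0.93 F [ 0.3  0.7 -0.6] t 32.6
200 [[164.0, 6.0], [362.0, -4.0], [369.0, 143.0], [171.0, 153.0]] [ 0.5124 -0.2971  0.043 ] 0.2509 0.1613 2.8000000000000114
215 [[296.0, 123.0], [299.0, 18.0], [338.0, 19.0], [335.0, 124.0]] [ 0.5726 -0.2912  0.043 ] 0.1145 0.0449 90.7
230 [[296.0, 123.0], [300.0, 19.0], [337.0, 20.0], [334.0, 124.0]] [ 0.5724 -0.2915  0.043 ] 0.1134 0.0427 90.3
```

```bash
python3 -c "
from h import *
goto(.5722,-.3036,-.0066,90)"
```

```text
slide [12.45  3.99 25.41] roll -0.0 now [ 0.5316 -0.428   0.2474] yaw 90.0 q7 0.93 F [0.5 0.1 0.3] t 32.6
```

>>> {"api": "move_arm", "payload": {"slide": [[4,1.5,2],[8,3,5],[12.5,4,9],[12.5,4,13],[12.5,4,17],[12.5,4,20],[12.5,4,22.5],[12.5,4,24.3],[12.5,4,25.2],[12.5,4,25.4],[12.5,4,25.4],[12.5,4,25.4]], "roll": [0,0,0,0,0,0,0,0,0,0,0,0]}}

```text
time: 33.85
position: [0.5716, -0.3051, -0.0068]
tool_rot: [2.223, 2.217, 0.002]
ft_force: [0.2, 0.2, -0.4]
grip_width: 0.998
grip_force: 0.0
```

>>> {"api": "move_arm", "payload": {"slide": [[0,0,0],[0,0,0],[0,0,0],[0,0,0],[0,0,0],[0,0,0],[0,0,0],[0,0,0],[0,0,0],[0,0,0]], "roll": [0,0,0,0,0,0,0,0,0,0], "gripper": 3, "squeeze": 35}}

```text
time: 34.85
position: [0.5707, -0.3045, -0.0083]
tool_rot: [2.225, 2.218, 0.0]
ft_force: [-0.3, -0.4, -0.6]
grip_width: 0.458
grip_force: 34.8
```

```bash
python3 -c "
from h import *
gg(-22,-50,100);gg(-22,-50,33.5)"
```

```text
slide [25.84 -6.68 -7.88] roll -0.067 now [ 0.5707 -0.3045 -0.0083] yaw 89.8 q7 0.84 F [-0.3 -0.4 -0.6] t 34.9
slide [25.84 -6.68 -1.23] roll -0.067 now [ 0.5707 -0.3045 -0.0083] yaw 89.8 q7 0.84 F [-0.3 -0.4 -0.6] t 34.9
```

>>> {"api": "move_arm", "payload": {"slide": [[0,0,-2],[0,0,-5],[0,0,-9],[3,-1.5,-11],[7,-3,-11],[11,-4.5,-11],[15,-6,-11],[19,-6.7,-11],[22.5,-6.7,-11],[25,-6.7,-11],[25.8,-6.7,-11],[25.8,-6.7,-11],[25.8,-6.7,-8],[25.8,-6.7,-5],[25.8,-6.7,-3],[25.8,-6.7,-1.8],[25.8,-6.7,-1.3],[25.8,-6.7,-1.3]], "roll": [0,0,0,-0.03,-0.065,-0.065,-0.065,-0.065,-0.065,-0.065,-0.065,-0.065,-0.065,-0.065,-0.065,-0.065,-0.065,-0.065]}}

```text
time: 36.65
position: [0.5044, -0.0475, 0.0047]
tool_rot: [2.153, 2.287, -0.001]
ft_force: [0.3, -0.3, -0.7]
grip_width: 0.451
grip_force: 34.8
```

```bash
python3 -c "
from h import *
gg(-22,-50,33.5);gg(0,-50,31)"
```

```text
slide [0.16 0.03 0.07] roll -0.004 now [ 0.5044 -0.0475  0.0047] yaw 93.5 q7 0.37 F [ 0.3 -0.3 -0.7] t 36.6
slide [0.17 2.23 0.32] roll -0.004 now [ 0.5044 -0.0475  0.0047] yaw 93.5 q7 0.37 F [ 0.3 -0.3 -0.7] t 36.6
```

>>> {"api": "move_arm", "payload": {"slide": [[0.1,0.5,0.3],[0.1,1,0.32],[0.1,1.5,0.32],[0.1,1.9,0.32],[0.1,2.1,0.32],[0.1,2.3,0.32],[0,2.3,0.32],[-0.2,2.3,0.3],[-0.4,2.3,0.3],[-0.5,2.3,0.3],[-0.6,2.3,0.3],[-0.7,2.3,0.3],[-0.75,2.3,0.3],[-0.75,2.3,0.3]], "roll": [0,0,0,0,0,0,0,0,0,0,0,0,0,0]}}

```text
time: 38.05
position: [0.5258, -0.0511, 0.0009]
tool_rot: [-2.147, -2.288, 0.002]
ft_force: [-5.2, 3.0, -1.6]
grip_width: 0.461
grip_force: 34.7
```

```bash
python3 -c "
from h import *
gg(0,-57.9,30.5)"
```

```text
slide [-0.14  0.12 -0.01] roll -0.001 now [ 0.5258 -0.0511  0.0009] yaw 93.6 q7 0.41 F [-5.2  3.  -1.6] t 38.0
```

>>> {"api": "move_arm", "payload": {"slide": [[-0.1,0,0],[-0.2,0,0],[-0.3,0,0],[-0.3,0,0]], "roll": [0,0,0,0]}}

```text
time: 38.45
position: [0.5258, -0.0524, 0.0009]
tool_rot: [-2.145, -2.287, 0.001]
ft_force: [-4.4, 5.9, 0.2]
grip_width: 0.457
grip_force: 34.7
```

```bash
python3 -c "
from h import *
gg(0,-57.9,30.5)"
```

```text
slide [-0.    0.13 -0.01] roll 0.0 now [ 0.5258 -0.0524  0.0009] yaw 93.7 q7 0.42 F [-4.4  5.9  0.2] t 38.5
```

>>> {"api": "move_arm", "payload": {"slide": [[-0.1,0,0],[-0.2,0,0],[-0.2,0,0]], "roll": [0,0,0]}}

```text
time: 38.75
position: [0.5258, -0.0524, 0.0009]
tool_rot: [-2.143, -2.286, -0.001]
ft_force: [-6.6, 9.2, 2.2]
grip_width: 0.46
grip_force: 34.7
```

```bash
python3 -c "
from h import *
gg(0,-57.9,30.5)"
```

```text
slide [-0.    0.13 -0.01] roll 0.001 now [ 0.5258 -0.0524  0.0009] yaw 93.7 q7 0.42 F [-6.6  9.2  2.2] t 38.8
```

>>> {"api": "move_arm", "payload": {"slide": [[0.3,0,0],[0.3,0,0],[0.3,0,0],[0.3,0,0],[0.3,0,-1],[0.3,0,-4],[0.3,0,-8],[0.3,0,-13],[0.3,0,-14],[0.3,0,-14],[0.3,0,-14]], "roll": [0,0,0,0,0,0,0,0,0,0,0], "gripper": 6.0}}

```text
time: 39.85
position: [0.5273, -0.0541, 0.1411]
tool_rot: [-2.151, -2.289, 0.0]
ft_force: [0.1, 0.1, -0.5]
grip_width: 0.69
grip_force: 0.0
```

Run:
```python
from h import *
gg(108,57,118)
```

```text
slide [11.68 10.77  5.25] roll -0.002 now [ 0.5273 -0.0541  0.1411] yaw 93.6 q7 0.25 F [ 0.1  0.1 -0.5] t 39.9
```

>>> {"api": "move_arm", "payload": {"slide": [[0,2,0],[0,6,0],[0,10.8,0],[4,10.8,0],[8,10.8,0],[11.7,10.8,0],[11.7,10.8,0],[11.7,10.8,2],[11.7,10.8,5.2],[11.7,10.8,5.2],[11.7,10.8,5.2],[11.7,10.8,5.2]], "roll": [0,0,0,0,0,0,0,0,0,0,0,0], "gripper": 0}}

```text
time: 41.05
position: [0.6291, 0.0685, 0.0906]
tool_rot: [2.152, 2.288, 0.001]
ft_force: [2.1, 0.6, 0.4]
grip_width: 0.004
grip_force: 0.0
```

>>> {"api": "move_arm", "payload": {"slide": [[0,-1,0],[0,-1.6,0],[0,-2.2,0],[0,-2.8,0],[0,-3.4,0],[0,-4,0],[0,-4.6,0],[0,-5,0],[0,-5,0]], "roll": [0,0,0,0,0,0,0,0,0]}}

```text
time: 41.95
position: [0.5776, 0.0661, 0.0895]
tool_rot: [-2.151, -2.288, 0.001]
ft_force: [-0.7, 0.8, 0.0]
grip_width: 0.003
grip_force: 0.0
```

>>> {"api": "move_arm", "payload": {"slide": [[0,1,0],[0,1,-3],[0,1,-6],[-3,0,-6],[-6,-2,-6],[-9,-4,-5],[-11.6,-5.5,-4.6],[-11.6,-5.5,-4.6],[-11.6,-5.5,-4.6],[-11.6,-5.5,-4.6],[-11.6,-5.5,-4.6],[-11.6,-5.5,-4.6],[-11.6,-5.5,-4.6],[-11.6,-5.5,-4.6],[-11.6,-5.5,-4.6]], "roll": [0,0,0,0,0,0,0,0,0,0,0,0,0,0,0]}}

```text
time: 43.45
position: [0.5309, -0.0531, 0.1358]
tool_rot: [2.151, 2.289, 0.0]
ft_force: [0.6, 0.7, -0.0]
grip_width: 0.007
grip_force: 0.0
```

Run:
```python
from h import *
gg(-20,57,105); stopangle()
```

```text
slide [11.58 -2.4   6.03] roll -0.002 now [ 0.5309 -0.0531  0.1358] yaw 93.6 q7 0.27 F [ 0.6  0.7 -0. ] t 43.5
[(np.float64(0.0), [229, 225, 209, 227]), (np.float64(0.1), [229, 231, 228, 226]), (np.float64(0.2), [226, 222, 208, 224]), (np.float64(0.3), [122, 174, 142, 119]), (np.float64(0.4), [41, 35, 30, 31]), (np.float64(0.5), [61, 66, 58, 63]), (np.float64(0.6), [45, 47, 45, 43]), (np.float64(0.7), [116, 166, 181, 17]), (np.float64(0.8), [174, 231, 231, 26]), (np.float64(0.9), [231, 231, 229, 30]), (np.float64(1.0), [231, 230, 229, 25]), (np.float64(1.1), [220, 222, 225, 23]), (np.float64(1.2), [212, 209, 211, 27]), (np.float64(1.3), [231, 229, 173, 22]), (np.float64(1.4), [230, 233, 232, 30]), (np.float64(1.5), [6, 26, 24, 27]), (np.float64(1.6), [23, 21, 17, 16]), (np.float64(1.7), [20, 23, 20, 8]), (np.float64(1.8), [11, 22, 27, 25]), (np.float64(1.9), [20, 17, 15, 15]), (np.float64(2.0), [11, 24, 11, 30]), (np.float64(2.1), [29, 31, 17, 23]), (np.float64(2.2), [23, 23, 23, 23]), (np.float64(2.3), [16, 30, 14, 28]), (np.float64(2.4), [13, 29, 25, 24]), (np.float64(2.5), [16, 12, 17, 23]), (np.float64(2.6), [20, 33, 9, 21])]
```

>>> {"api": "move_arm", "payload": {"slide": [[0,0,0],[0,0,0],[0,0,0],[0,0,0],[0,0,0],[0,0,0],[0,0,0],[0,0,0]], "roll": [0,0,0,0,0,0,0,0]}}

```text
time: 44.3
position: [0.5309, -0.0531, 0.1358]
tool_rot: [2.151, 2.289, 0.0]
ft_force: [-0.1, 0.4, 0.2]
grip_width: 0.01
grip_force: 0.0
```

```bash
python3 - <<'E' | head -c 1200
from h import *
stopangle(); c=cams.get_calibration('wrist'); stopvis(c,(0,.3,.5))
E
```

```text
[(np.float64(0.0), [65, 65, 63, 68]), (np.float64(0.1), [65, 58, 58, 62]), (np.float64(0.2), [59, 62, 59, 66]), (np.float64(0.3), [47, 61, 55, 53]), (np.float64(0.4), [42, 29, 23, 34]), (np.float64(0.5), [117, 132, 154, 171]), (np.float64(0.6), [176, 177, 228, 138]), (np.float64(0.7), [232, 229, 229, 17]), (np.float64(0.8), [230, 230, 231, 23]), (np.float64(0.9), [231, 230, 230, 15]), (np.float64(1.0), [229, 229, 230, 20]), (np.float64(1.1), [222, 223, 223, 23]), (np.float64(1.2), [214, 214, 213, 24]), (np.float64(1.3), [231, 231, 157, 31]), (np.float64(1.4), [230, 232, 232, 20]), (np.float64(1.5), [25, 10, 20, 6]), (np.float64(1.6), [29, 14, 20, 24]), (np.float64(1.7), [34, 20, 10, 24]), (np.float64(1.8), [6, 29, 20, 23]), (np.float64(1.9), [23, 24, 21, 24]), (np.float64(2.0), [27, 31, 25, 14]), (np.float64(2.1), [25, 9, 18, 19]), (np.float64(2.2), [17, 19, 12, 21]), (np.float64(2.3), [25, 11, 13, 18]), (np.float64(2.4), [18, 22, 23, 14]), (np.float64(2.5), [22, 27, 15, 5]), (np.float64(2.6), [18, 30, 34, 25])]
0 [[254.0, 103.0], [252.0, 56.0]]
0.3 [[255.0, 101.0], [254.0, 49.0]]
0.5 [[261.0, 99.0], [260.0, 44.0]]
```

Run:
```python
from h import *
gg(-20,57,160); gg(-20,57,49)
```

```text
slide [11.59 -2.39  0.53] roll -0.002 now [ 0.5309 -0.0532  0.1358] yaw 93.6 q7 0.27 F [ 0.6  0.4 -0.8] t 44.4
slide [11.59 -2.39 11.63] roll -0.002 now [ 0.5309 -0.0532  0.1358] yaw 93.6 q7 0.27 F [ 0.6  0.4 -0.8] t 44.4
```

>>> {"api": "move_arm", "payload": {"slide": [[4,-1,0.5],[8,-2,0.5],[11.6,-2.4,0.5],[11.6,-2.4,0.5],[11.6,-2.4,0.5],[11.6,-2.4,0.5],[11.6,-2.4,3],[11.6,-2.4,6],[11.6,-2.4,9],[11.6,-2.4,11],[11.6,-2.4,11.6],[11.6,-2.4,11.6],[11.6,-2.4,11.6]], "roll": [0,0,0,0,0,0,0,0,0,0,0,0,0], "gripper": 5}}

```text
time: 45.65
position: [0.5009, 0.0605, 0.0208]
tool_rot: [2.152, 2.287, 0.002]
ft_force: [0.2, 0.4, 0.8]
grip_width: 0.574
grip_force: 0.0
```

>>> {"api": "move_arm", "payload": {"slide": [[0,0,0],[0,0,0],[0,0,0],[0,0,0],[0,0,0],[0,0,0],[0,0,0]], "roll": [0,0,0,0,0,0,0], "gripper": 0, "squeeze": 12}}

```text
time: 46.35
position: [0.4997, 0.0612, 0.0198]
tool_rot: [-2.151, -2.289, -0.0]
ft_force: [-1.0, 1.2, 1.4]
grip_width: 0.135
grip_force: 12.0
```

Run:
```python
from h import *
gg(-20,57,49)
th=np.linspace(0,1.82,20)
print([[0,round(7*(1-np.cos(t)),2),round(-7*np.sin(t),2)] for t in th[1:]])
```

```text
slide [-0.02  0.01  0.03] roll -0.002 now [0.4997 0.0612 0.0198] yaw 93.6 q7 0.13 F [-1.   1.2  1.4] t 46.4
[[0, np.float64(0.03), np.float64(-0.67)], [0, np.float64(0.13), np.float64(-1.33)], [0, np.float64(0.29), np.float64(-1.98)], [0, np.float64(0.51), np.float64(-2.62)], [0, np.float64(0.79), np.float64(-3.23)], [0, np.float64(1.12), np.float64(-3.81)], [0, np.float64(1.52), np.float64(-4.35)], [0, np.float64(1.96), np.float64(-4.85)], [0, np.float64(2.44), np.float64(-5.31)], [0, np.float64(2.97), np.float64(-5.73)], [0, np.float64(3.54), np.float64(-6.08)], [0, np.float64(4.14), np.float64(-6.39)], [0, np.float64(4.76), np.float64(-6.63)], [0, np.float64(5.41), np.float64(-6.82)], [0, np.float64(6.07), np.float64(-6.94)], [0, np.float64(6.73), np.float64(-6.99)], [0, np.float64(7.4), np.float64(-6.99)], [0, np.float64(8.07), np.float64(-6.92)], [0, np.float64(8.73), np.float64(-6.78)]]
```

>>> {"api": "move_arm", "payload": {"slide": [[0,0.03,-0.67],[0,0.13,-1.33],[0,0.29,-1.98],[0,0.51,-2.62],[0,0.79,-3.23],[0,1.12,-3.81],[0,1.52,-4.35],[0,1.96,-4.85],[0,2.44,-5.31],[0,2.97,-5.73],[0,3.54,-6.08],[0,4.14,-6.39],[0,4.76,-6.63],[0,5.41,-6.82],[0,6.07,-6.94],[0,6.73,-6.99],[0,7.4,-6.99],[0,8.07,-6.92],[0,8.7,-6.78],[0,8.7,-6.78]], "roll": [0,0,0,0,0,0,0,0,0,0,0,0,0,0,0,0,0,0,0,0]}}

```text
time: 48.35
position: [0.5879, 0.0665, 0.0873]
tool_rot: [2.15, 2.288, 0.001]
ft_force: [-0.4, 0.6, 1.4]
grip_width: 0.133
grip_force: 12.0
```

Run:
```python
from h import *
gg(67,57,118)
s=monitor.get_state();print(s['grip_width'],s['grip_force'])
```

```text
slide [ 0.02 -0.13 -0.12] roll -0.002 now [0.5879 0.0665 0.0873] yaw 93.5 q7 0.19 F [-0.4  0.6  1.4] t 48.4
0.1330630536106523 12.000040858983994
```

>>> {"api": "move_arm", "payload": {"slide": [[0,0,0],[0,0,0],[0,0,0],[0,0,0],[0,0,-2],[0,0,-5],[-3,-1.5,-5],[-7,-4,-5],[-11.5,-6.8,-5],[-11.5,-6.8,-5],[-11.5,-6.8,-5],[-11.5,-6.8,-5]], "roll": [0,0,0,0,0,0,0,0,0,0,0,0], "gripper": 6.2, "squeeze": 35}}

```text
time: 49.55
position: [0.5265, -0.051, 0.1377]
tool_rot: [-2.15, -2.291, -0.002]
ft_force: [-1.0, 0.1, 0.2]
grip_width: 0.712
grip_force: 0.0
```

Run:
```python
from h import *
gg(0,-57.9,30.5); stopangle()
```

```text
slide [-0.16  0.04 13.67] roll -0.0 now [ 0.5265 -0.051   0.1377] yaw 93.6 q7 0.25 F [-1.   0.1  0.2] t 49.5
[(np.float64(0.0), [229, 229, 231, 229]), (np.float64(0.1), [230, 228, 231, 229]), (np.float64(0.2), [231, 231, 230, 230]), (np.float64(0.3), [231, 232, 229, 230]), (np.float64(0.4), [231, 231, 232, 231]), (np.float64(0.5), [231, 231, 232, 229]), (np.float64(0.6), [231, 231, 229, 221]), (np.float64(0.7), [231, 230, 230, 58]), (np.float64(0.8), [230, 230, 231, 22]), (np.float64(0.9), [231, 229, 229, 19]), (np.float64(1.0), [232, 230, 230, 14]), (np.float64(1.1), [220, 214, 216, 29]), (np.float64(1.2), [224, 211, 225, 28]), (np.float64(1.3), [230, 232, 110, 26]), (np.float64(1.4), [72, 59, 129, 24]), (np.float64(1.5), [20, 37, 21, 22]), (np.float64(1.6), [4, 24, 15, 18]), (np.float64(1.7), [20, 18, 22, 20]), (np.float64(1.8), [39, 36, 37, 37]), (np.float64(1.9), [38, 44, 43, 41]), (np.float64(2.0), [21, 18, 28, 20]), (np.float64(2.1), [13, 25, 17, 24]), (np.float64(2.2), [26, 15, 17, 17]), (np.float64(2.3), [21, 17, 18, 30]), (np.float64(2.4), [16, 19, 25, 28]), (np.float64(2.5), [11, 8, 16, 24]), (np.float64(2.6), [20, 17, 22, 19])]
```

>>> {"api": "move_arm", "payload": {"slide": [[-0.2,0,5],[-0.2,0,9],[-0.2,0,12],[-0.2,0,13.3],[-0.2,0,13.6],[-0.2,0,13.6],[-0.2,0,13.6]], "roll": [0,0,0,0,0,0,0]}}

```text
time: 50.3
position: [0.5276, -0.0543, 0.0031]
tool_rot: [2.15, 2.288, 0.003]
ft_force: [-0.7, -0.2, 1.1]
grip_width: 0.714
grip_force: 0.0
```

>>> {"api": "move_arm", "payload": {"slide": [[0,0,0],[0,0,0],[0,0,0],[0,0,0],[0,0,0],[0,0,0],[0.1,-0.2,-0.2],[0.2,-0.8,-0.6],[0.2,-1.5,-0.8],[0.2,-2.5,-1],[0.2,-3.5,-4],[0.2,-4,-8],[0.2,-4,-12],[0.2,-4,-14],[0.2,-4,-14]], "roll": [0,0,0,0,0,0,0,0,0,0,0,0,0,0,0], "gripper": 3}}

```text
time: 51.8
position: [0.4874, -0.0547, 0.1438]
tool_rot: [2.151, 2.289, 0.01]
ft_force: [-0.6, 0.2, -1.2]
grip_width: 0.455
grip_force: 35.0
```

```bash
cat >> h.py <<'E'
def rk(x,y,z): # grasp so that tube centre at rack (x,y), centre height z
    a=.6155; R=np.array([[np.cos(a),-np.sin(a)],[np.sin(a),np.cos(a)]]); w=np.array([.6002,.3954])+R@np.array([x-12.9,y])/1000
    goto(w[0],w[1],(z-1.8-29.5)/1000,np.degrees(a))
E
python3 - <<'E'
from h import *
print(monitor.get_state()['grip_force'])
rk(-205,0,154.5)
E
```

```text
34.98941034078598
slide [32.76 -4.49  2.17] roll 1.018 now [ 0.4874 -0.0547  0.1438] yaw 93.6 q7 0.1 F [-0.6  0.2 -1.2] t 51.8
```

>>> {"api": "move_arm", "payload": {"slide": [[4,-2,0],[8,-4,0],[12,-4.5,0],[16,-4.5,0],[20,-4.5,0],[24,-4.5,0],[28,-4.5,1],[32.8,-4.5,2],[32.8,-4.5,2],[32.8,-4.5,2],[32.8,-4.5,2],[32.8,-4.5,2],[32.8,-4.5,2]], "roll": [0.1,0.2,0.35,0.5,0.65,0.8,0.95,1.018,1.018,1.018,1.018,1.018,1.018]}}

```text
time: 53.1
position: [0.421, 0.2686, 0.1218]
tool_rot: [-2.994, -0.948, -0.0]
ft_force: [0.5, 0.5, -1.6]
grip_width: 0.459
grip_force: 35.0
```

Run:
```python
from h import *
rk(-205,0,156.1)
rk(-64,0,156.1)
im,c=save('top','t12.png')
```

```text
slide [ 0.16 -0.01 -0.3 ] roll -0.003 now [0.421  0.2686 0.1218] yaw 35.1 q7 -1.55 F [ 0.5  0.5 -1.6] t 53.1
slide [14.26 -0.05 -0.3 ] roll -0.003 now [0.421  0.2686 0.1218] yaw 35.1 q7 -1.55 F [ 0.5  0.5 -1.6] t 53.1
```

>>> {"api": "move_arm", "payload": {"slide": [[0,0,-0.3],[1.5,0,-0.3],[3,0,-0.3],[4,0,-0.3],[5,0,-0.3],[6,0,-0.3],[7,0,-0.3],[7,0,-0.3]], "roll": [0,0,0,0,0,0,0,0]}}

```text
time: 53.95
position: [0.4788, 0.3107, 0.1245]
tool_rot: [2.994, 0.951, 0.001]
ft_force: [-0.5, -0.2, -1.1]
grip_width: 0.454
grip_force: 35.0
```

>>> {"api": "move_arm", "payload": {"slide": [[1,0,0],[2,0,0],[3,0,0],[4,0,0],[5,0,0],[6,0,0],[6.7,0,0],[7,0,0],[7,0,0]], "roll": [0,0,0,0,0,0,0,0,0]}}

```text
time: 54.85
position: [0.5353, 0.3504, 0.1244]
tool_rot: [2.994, 0.95, -0.0]
ft_force: [-0.8, -0.9, -2.3]
grip_width: 0.454
grip_force: 35.0
```

>>> {"api": "move_arm", "payload": {"slide": [[0,0,0.2],[0,0,0.4],[0,0,0.6],[0,0,0.8],[0,0,0.9],[0,0,0.9]], "roll": [0,0,0,0,0,0]}}

```text
time: 55.45
position: [0.5348, 0.3504, 0.1175]
tool_rot: [-2.993, -0.95, 0.0]
ft_force: [-2.4, -1.4, 8.1]
grip_width: 0.457
grip_force: 35.0
```

Run:
```python
from h import *
rk(-64,0,147)
```

```text
slide [0.25 0.1  0.18] roll -0.001 now [0.5348 0.3504 0.1175] yaw 35.2 q7 -1.4 F [-2.4 -1.4  8.1] t 55.5
```

>>> {"api": "move_arm", "payload": {"slide": [[0,0,-0.2],[0,0,-0.2],[0,0,-0.2],[0,0,-0.2],[0,0,-0.2],[0,0,-1],[0,0,-4],[0,0,-8],[0,0,-12],[-3,0,-15],[-7,0,-17],[-7,0,-17],[-7,0,-17]], "roll": [0,0,0,0,0,0,0,0,0,0,0,0,0], "gripper": 5.5}}

```text
time: 56.75
position: [0.478, 0.3102, 0.2872]
tool_rot: [-2.992, -0.95, -0.004]
ft_force: [0.7, 1.0, -0.1]
grip_width: 0.633
grip_force: 0.0
```

Run:
```python
from h import *
goto(.46,.31,.28,35)
c=cams.get_calibration('wrist'); im,_=save('wrist','w13.png'); g=im.min(2).astype(int)
a=.6155; R=np.array([[np.cos(a),-np.sin(a)],[np.sin(a),np.cos(a)]])
for x in range(-150,0,10):
    row=[]
    for y in(-90,-30,-24,-16,-10,0,10,16,24,30,90):
        w=np.array([.6002,.3954])+R@np.array([x,y])/1000; q=proj(c,[*w,.162]).astype(int)
        row.append(int(g[q[1],q[0]]) if 0<=q[0]<560 and 0<=q[1]<420 else -1)
    print(x,row)
stopangle_=None
for th in np.arange(1.4,2.0,.1):
    print(round(th,1),[int(g[tuple(q[::-1])]) if 0<=q[0]<560 and 0<=q[1]<420 else -1 for q in (proj(c,[*g2w(50-70*np.cos(th),y),.062+.07*np.sin(th)]).astype(int) for y in(35,50,65))])
```

```text
slide [-1.48 -1.03  0.71] roll 0.004 now [0.478  0.3102 0.2872] yaw 35.2 q7 -1.51 F [ 0.7  1.  -0.1] t 56.8
-150 [5, 21, 11, 6, 32, 16, 9, 32, 13, 31, 24]
-140 [30, 6, 23, 10, 16, 29, 28, 16, 21, 21, 27]
-130 [25, 14, 20, 27, 31, 28, 28, 21, 13, 2, 22]
-120 [59, 7, 10, 198, 191, 201, 189, 194, 22, 18, 59]
-110 [217, 17, 7, 231, 232, 232, 232, 230, 15, 4, 209]
-100 [211, 21, 18, 232, 231, 231, 232, 231, 11, 17, 210]
-90 [204, 29, 13, 231, 229, 229, 232, 232, 0, 6, 212]
-80 [190, 24, 15, 232, 231, 230, 230, 231, 22, 14, 205]
-70 [193, 15, 7, 231, 230, 229, 230, 231, 26, 10, 208]
-60 [193, 14, 17, 232, 231, 230, 229, 232, 27, 6, 202]
-50 [183, 19, 21, 231, 231, 230, 229, 231, 21, 13, 205]
-40 [182, 12, 17, 231, 231, 231, 231, 230, 14, 22, 197]
-30 [179, 15, 6, 232, 231, 231, 230, 230, 19, 4, 198]
-20 [171, 28, 27, 233, 229, 231, 230, 232, 21, 20, 195]
-10 [89, 71, 73, 139, 125, 102, 128, 127, 71, 74, 101]
1.4 [24, 9, 23]
1.5 [81, 75, 92]
1.6 [86, 81, 81]
1.7 [84, 83, 18]
1.8 [34, 33, 41]
1.9 [40, 38, 38]
2.0 [12, 3, 29]
```

```bash
python3 -c "
from h import *
print(workorder.close_job())"
```

```text
the job is handed in; nothing more can be done
None
```

I handed the job in at about 57 s; the hand-in gave no verdict. Only tube_2 and tube_3 were there: tube_2 stopped the flip stop at about 0.8 rad and lies in the grey tray, tube_3 let it fully down and hangs on the middle peg, and the stop is left up at about 1.85 rad.

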